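Load the stamping jig and set the guarded trim knob

TASK

Get the stamping jig ready for its next run: move any finished (stamped) pieces still lying in its nests into the shallow out-tray, and lay every loose plywood blank flat and fully down in a nest of its own outline, keeping the control box's cover shut meanwhile. Once all of that is done, flip the control box's clear cover right back so that it stays open by itself when you let go, turn the knob under it clockwise until its pointer stands at the white mark and let go of it, then shut the cover again. Leave the other things on the table where they are.

Things in the scene. Friction and masses are not known exactly. Their poses are not given: they have to be found in the camera images.
- nest_s0 (a point): centre of the floor of a square nest in the fixed aluminium stamping jig, a plate 150 x 150 x 16 mm with four nests in a 2 x 2 pattern 80 mm apart (48 x 48 mm, sides along the jig's x and y, at -40, -40 mm in x, y from the jig's centre); the floor is 5 mm below the jig's top, so a seated 12 mm piece stands 7 mm proud and its origin coincides with this point. x and y run along the jig's sides
- nest_s1 (a point): centre of the floor of a square nest in the fixed aluminium stamping jig, a plate 150 x 150 x 16 mm with four nests in a 2 x 2 pattern 80 mm apart (48 x 48 mm, sides along the jig's x and y, at +40, +40 mm in x, y from the jig's centre); the floor is 5 mm below the jig's top, so a seated 12 mm piece stands 7 mm proud and its origin coincides with this point. x and y run along the jig's sides
- nest_r0 (a point): centre of the floor of a round nest in the fixed aluminium stamping jig, a plate 150 x 150 x 16 mm with four nests in a 2 x 2 pattern 80 mm apart (50 mm diameter, at +40, -40 mm in x, y from the jig's centre); the floor is 5 mm below the jig's top, so a seated 12 mm piece stands 7 mm proud and its origin coincides with this point. x and y run along the jig's sides
- nest_r1 (a point): centre of the floor of a round nest in the fixed aluminium stamping jig, a plate 150 x 150 x 16 mm with four nests in a 2 x 2 pattern 80 mm apart (50 mm diameter, at -40, +40 mm in x, y from the jig's centre); the floor is 5 mm below the jig's top, so a seated 12 mm piece stands 7 mm proud and its origin coincides with this point. x and y run along the jig's sides
- square_a: loose square plywood blank, 44 x 44 x 12 mm, lying flat with a plain top. Origin: centre of its underside; z up, x and y along its sides. May be absent
- square_b: loose square plywood blank, 44 x 44 x 12 mm, lying flat with a plain top. Origin: centre of its underside; z up, x and y along its sides. May be absent
- disc_a: loose round plywood blank, 46 mm diameter, 12 mm thick, lying flat with a plain top. Origin: centre of its underside; z up. May be absent
- disc_b: loose round plywood blank, 46 mm diameter, 12 mm thick, lying flat with a plain top. Origin: centre of its underside; z up. May be absent
- done_square: finished square piece, 44 x 44 x 12 mm, with a dark stamped ring on its top; at the start it lies in nest_s0. Origin: centre of its underside; x and y along its sides. May be absent
- done_disc: finished round piece, 46 mm diameter, 12 mm thick, with a dark stamped ring on its top; at the start it lies in nest_r0. Origin: centre of its underside. May be absent
- out_tray: fixed shallow grey out-tray, outside 120 (x) x 140 (y) x 22 mm high, 4 mm walls and a floor about 4 mm thick. Origin: centre of its underside; x and y along its sides
- control_box: fixed grey open-topped control box of the press, 160 (x) x 150 (y) x 62 mm high, 5 mm walls, with a clear flip cover on top and a knob inside. Origin: centre of its underside; its front (-x) roughly faces the robot
- cover (a joint): angle of the clear flip cover, a flat plate 160 x 150 x 6 mm hinged along the box's far (+x) top edge: 0 shut, 1.75 rad its stop, leaning back a little past upright, where it rests by its own weight; it falls shut when released below about 1.5 rad. The hinge turns easily; the cover weighs 0.12 kg
- cover_grip (a point): grip point in the cover's handle, a black upright fin 14 mm wide (y), 22 mm long (x), 40 mm high on the cover's outer face near its front edge. The point is on the fin's middle plane, 26 mm off the outer face, 14 mm below the fin's top; from the hinge line 140 mm along the cover and 32 mm off it. Axes turn with the cover: y along the hinge, z out of the outer face. Opening, the fin swings up and over to the far side
- cover_hinge (a point): middle of the cover's hinge line; y along the hinge line (same as the control box's y)
- trim_knob (a joint): angle of the black bar knob inside the box, clockwise from above positive: 0 when its white pointer line points to the box's front (-x), 1.40 rad when it points at the single white mark on the panel (to the box's +y side). Range 0 to 2.6 rad; light friction (about 0.04 N m), it stays where it is left
- trim_knob_grip (a point): point on the knob's axis at the height to grip, 51 mm above the table; the grip is a bar 42 mm long, 14 mm wide, from 14 to 58 mm above the table (top 7 mm above this point); the panel round it is 14 mm above the table. x runs along the bar, the pointer being at -x; it turns with the knob
- tape_roll: bystander, to be left alone: red roll of tape, 100 mm across, 45 mm high
- screwdriver: bystander, to be left alone: screwdriver lying flat
- jar: bystander, to be left alone: jar, 60 mm across, 90 mm high
- pliers: bystander, to be left alone: pair of pliers lying flat, 160 mm long
- foil_spool: bystander, to be left alone: black spool, 44 mm across, 42 mm high
- marker: bystander, to be left alone: wooden pencil-like stick, 130 x 13 x 13 mm
- weight: bystander, to be left alone: brass weight, 40 mm across, 57 mm high
There are look-alikes about, which are no part of the job. What is shaped like the out_tray but green is not meant.

How it is judged:
By the outcome, as a careful person would: the job done as asked, in the order asked, and still so for the second after the job is handed in, with the robot touching nothing.
Of square_a, square_b, disc_a, disc_b only 2 to 4 are there at a start; the rules pass over those that are not, and their reading is None.
Of done_square, done_disc only 1 to 2 are there at a start; the rules pass over those that are not, and their reading is None.
At some moment in a run one of square_a, square_b, disc_a, disc_b may be knocked a few centimetres aside while the robot is not near it.
Once in a run the grip may slacken for a moment while it holds something.
It also fails if it takes over 210 s, if anything falls off the work surface, if the arm or the gripper's body presses on something with over 40 N, if the wrist force passes 120 N, or if a joint passes its speed limit or range.

ROBOT

A 7-joint arm with a two-finger parallel gripper is mounted at the origin on the work surface. World frame = base frame: x ahead of the robot, y to its left, z up, the work surface at z = 0. Lengths are in m, angles in degrees, forces in N, time in s.
With the tool pointing down it reaches from about 0.35 to 0.9 m from the base axis. Payload 7.2 kg.
Tool frame: the origin (TCP) lies at the very end of the fingers, on their centre line; the grasp point (between the pads) lies 19 mm behind it; z points along the fingers, y is the direction in which the jaws open and shut (so a half turn about z gives the same grasp; the last joint's range is limited). The gripper opens to 85 mm and grips with 20 to 120 N. Pads are 22 mm wide; open, the fingers measure 114 mm over their backs; the gripper's body (76 mm by 85 mm) begins 54 mm behind the grasp point. The pads swing forward as they close: fully open they stand 13 mm farther back than shut.
Start: joints at [61.753, 23.554, -0.728, 91.456, 0.321, 64.991, -4.71], TCP at [0.258, -0.569, 0.231] pointing down, gripper open.
Joint ranges: [-169.25, 169.25], [-16.82, 113.86], [-84.01, 82.57], [7.8, 145.47], [-59.2, 239.2], [7.22, 106.19], [-163.78, 163.78]. Speed limits (degrees/s): [136.94, 136.94, 172.46, 172.46, 180, 180, 180].

INTERFACE

Orientations are given as [roll, pitch, yaw] about the fixed x, y, z axes, in that order (R = Rz(yaw) Ry(pitch) Rx(roll)).
In Python, from rig import arm gives the robot as it stands.
- The arm moves only by the shell command python3 -m handwheel 'ROWS' [OPENING] [FORCE]. ROWS is JSON, a list of rows, each a list of 4 numbers: the shift along the tool's x, y, z in m, then the turn about the tool's z in rad. In form: [[dx, dy, dz, spin], ...]. A call has 1 to 20 rows; each row is the pose to reach, as a shift and turn from the pose commanded when the call began, along the tool's axes at that moment; what a row does not reach only later rows make up. A row lasts 1/12 s, in which the tool goes at most 41.7 mm and 7.16 degrees, less where a joint would pass 70% of its speed; a pose out of reach is approached as far as the arm can. A call with a gripper value outside its range is refused whole. OPENING is the opening, from 0 (shut) to 1 (fully open), set as the call begins (- or left out, the last holds). The fingers move at their own pace and stop on an object; FORCE is the grip in N (left out, the last holds). Time passes only in rows, so rows that repeat a pose let the fingers close. It gives the time, the measured TCP pose, the force and the opening at its end, in the units of the state.
- arm.state(): the state, without advancing time (a new reading comes with each control period).
- arm.camera(name): name is "scene" or "top"; returns a dict with "pixels" (384x512x3 uint8, red, green, blue), "fx", "fy", "cx", "cy" (pixels), "xyz" and "attitude" of the camera in the world. Camera axes: x right, y down, z forward; pixel columns grow to the right and rows downward; lengths in m; the calibration is good to about 2 mm. A picture is of the moment at which its call begins. There is no depth.
- arm.finish_job(): hands the job in, once; it reports no verdict.
The state is a dict: "t": time; "joints": joint angles; "dq": joint speeds; "tau": joint torques, N m; "ee_pos": TCP position; "ee_rot": TCP orientation; "force": force on the tool from outside, world axes, zero at the start; "wrist_torque": the same for the moment, N m; "finger_gap": finger opening in m.
Only numpy, scipy, OpenCV 4.12 (cv2) and the standard library are available. Lean on these libraries where they do the work, as an engineer would, in place of code of your own. Each camera call takes 0.05 s, during which the arm holds its last target.

## Working session

There is one attempt and no reset: what is moved stays moved. The work goes in short steps, Python scripts to look and compute and a shell command to move; the robot and the scene stay as the last step left them, time stands still between calls to the robot, and variables do not carry over. Pictures are saved under pics/ and viewed, and the job is handed in when it is done.

```bash
ls -la; mkdir -p pics; python3 - <<'E'
from rig import arm
import cv2,json
print(arm.state())
for n in("scene","top"):
    c=arm.camera(n); print({k:v for k,v in c.items() if k!="pixels"})
    cv2.imwrite(f"pics/{n}0.png",cv2.resize(c["pixels"][:,:,::-1],(800,600),interpolation=cv2.INTER_CUBIC)); cv2.imwrite(f"pics/{n}0raw.png",c["pixels"][:,:,::-1])
E
```

```text
total 12
drwxr-xr-x  3 agent agent 4096 Dec  6 07:09 .
drwxr-xr-x 23 root  root  4096 Dec  6 07:09 ..
drwxr-xr-x  2 agent agent 4096 Dec  6 07:09 pics
{'t': 0.0, 'joints': array([61.7525671 , 23.60195549, -0.72833216, 91.50415356,  0.32013192,
       64.9899655 , -4.70951419]), 'dq': array([ 0.05919151, -0.01087922, -0.01974121, -0.13998762, -0.02075998,
       -0.06223282,  0.01131601]), 'tau': array([-4.04572775e-04, -6.00616479e+01,  6.81942366e-01, -2.99412990e+01,
        1.39566336e-02,  1.05971188e-02, -2.15118513e-05]), 'ee_pos': array([ 0.2573535 , -0.569011  ,  0.23043124]), 'ee_rot': array([-1.79906148e+02,  6.01420205e-03,  2.43411588e+01]), 'force': array([ 0.01640643, -0.95476753,  0.13358642]), 'wrist_torque': array([ 0.00965657, -0.03644314, -0.01707153]), 'finger_gap': 0.08554670272392596}
{'fx': 418.31236418544233, 'fy': 418.31236418544233, 'cx': 250.87516938436954, 'cy': 188.1102925388846, 'xyz': array([ 1.30135577, -0.38949389,  1.45023173]), 'attitude': array([-149.61172983,    0.24077941,   67.58818495])}
{'fx': 346.541294535786, 'fy': 346.541294535786, 'cx': 261.8490327974253, 'cy': 193.81734032538532, 'xyz': array([ 0.46589958, -0.08753545,  1.07749194]), 'attitude': array([-1.75803499e+02, -1.41009149e-03, -9.06520820e+01])}
```

View pics/scene0.png

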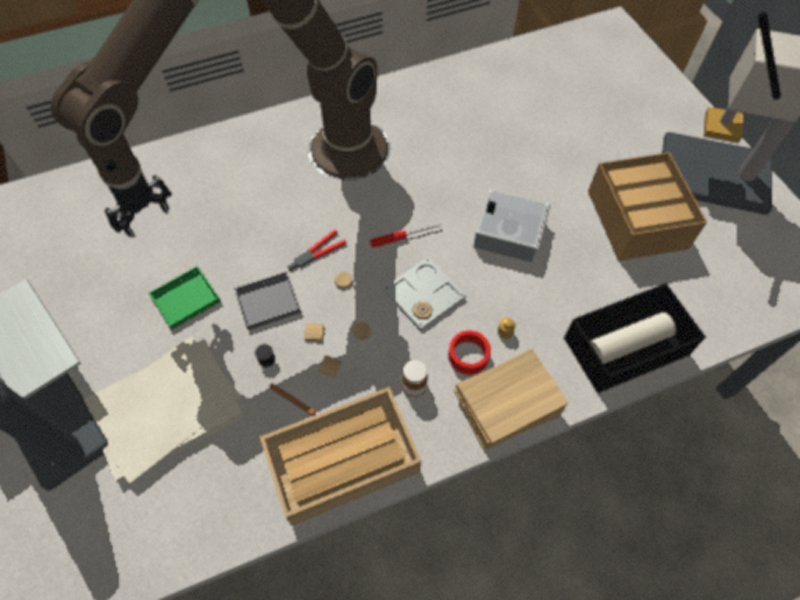

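View pics/top0.png

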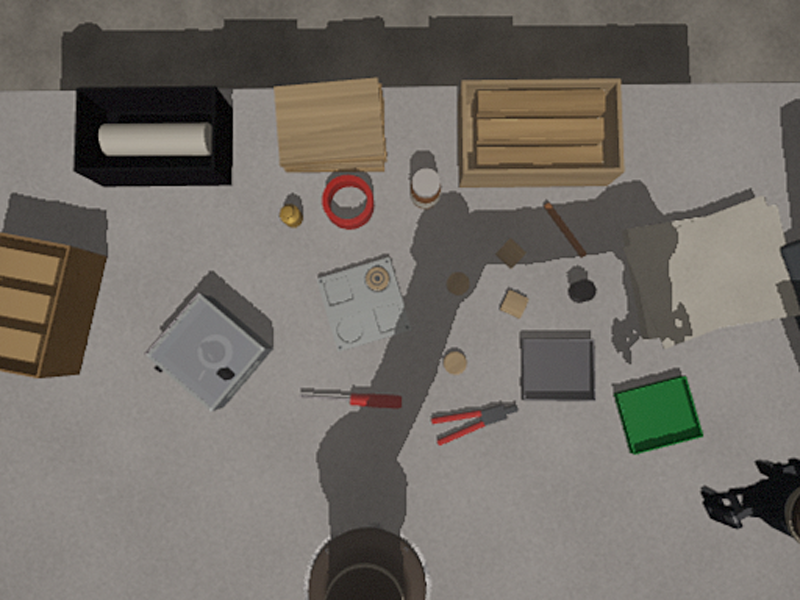

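```bash
cat > h.py <<'E'
from rig import arm
import numpy as np,cv2
from scipy.spatial.transform import Rotation as R
def Rc(c): return R.from_euler('xyz',c["attitude"],degrees=True).as_matrix()
def ray(c,u,v):
    d=Rc(c)@np.array([(u-c["cx"])/c["fx"],(v-c["cy"])/c["fy"],1.]); return np.array(c["xyz"]),d
def onz(c,u,v,z):
    o,d=ray(c,u,v); return o+d*(z-o[2])/d[2]
def tri(c1,p1,c2,p2):
    o1,d1=ray(c1,*p1);o2,d2=ray(c2,*p2)
    A=np.stack([d1,-d2],1); s=np.linalg.lstsq(A,o2-o1,rcond=None)[0]
    a=o1+s[0]*d1;b=o2+s[1]*d2
    return (a+b)/2,np.linalg.norm(a-b)
def proj(c,P):
    q=Rc(c).T@(np.asarray(P)-c["xyz"]); return np.array([c["fx"]*q[0]/q[2]+c["cx"],c["fy"]*q[1]/q[2]+c["cy"]])
def crop(c,u0,v0,u1,v1,k,fn):
    im=c["pixels"][v0:v1,u0:u1,::-1]; cv2.imwrite(fn,cv2.resize(im,None,fx=k,fy=k,interpolation=cv2.INTER_CUBIC))
E
python3 - <<'E'
from h import *
t=arm.camera("top");s=arm.camera("scene")
import pickle; pickle.dump((t,s),open("c0.pkl","wb"))
crop(t,195,125,355,245,5,"pics/t1.png")
crop(t,85,155,185,270,5,"pics/t1b.png")
crop(s,140,130,310,250,4.7,"pics/s1.png")
E
```

```text
(no output)
```

View pics/t1.png

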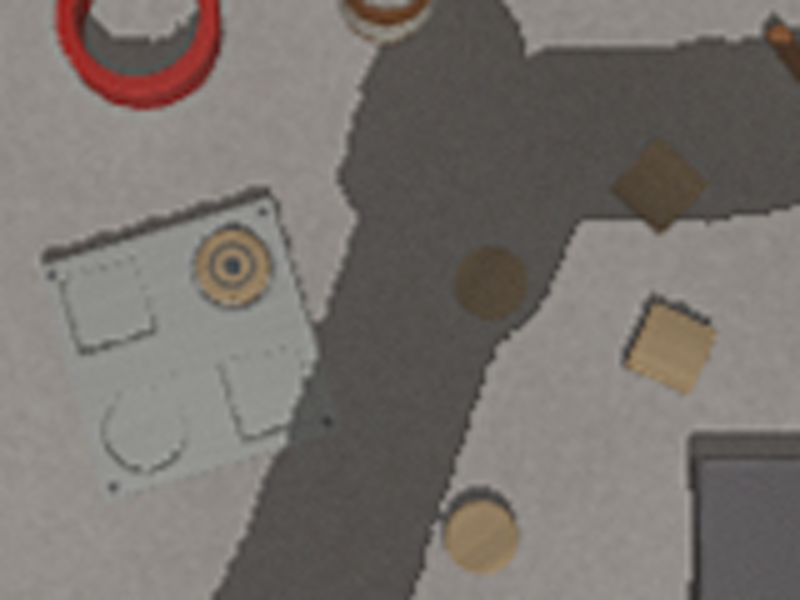

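View pics/s1.png

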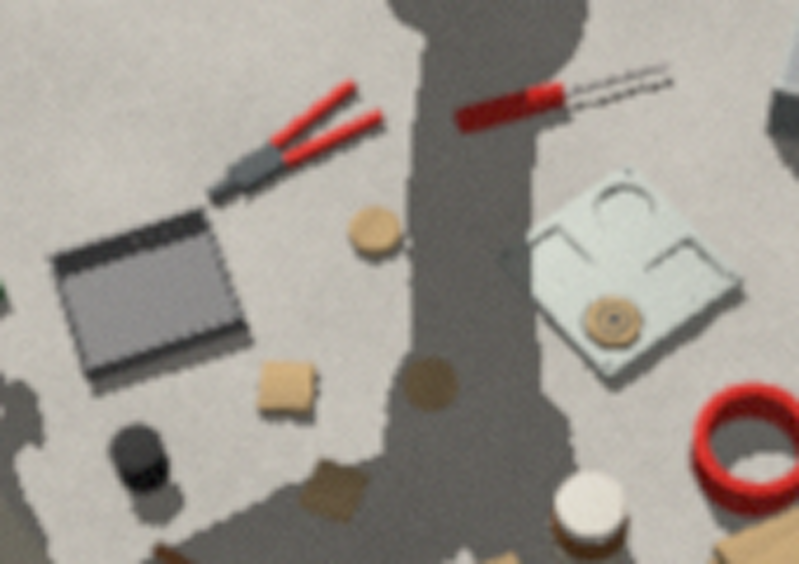

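View pics/t1b.png

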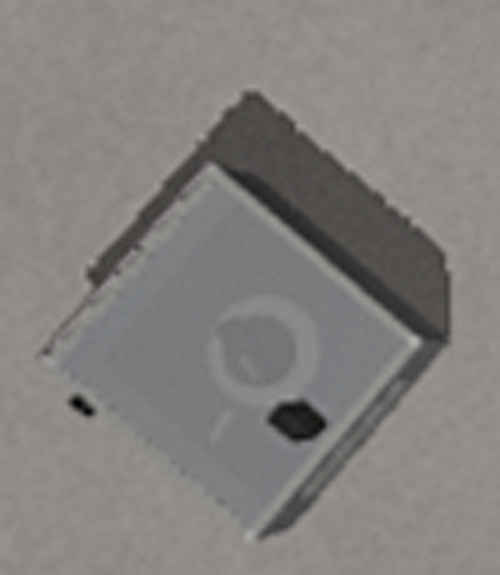

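```bash
cat >> h.py <<'E'
def wood(c):
    hsv=cv2.cvtColor(c["pixels"],cv2.COLOR_RGB2HSV).astype(int)
    m=((hsv[...,0]>8)&(hsv[...,0]<27)&(hsv[...,1]>70)&(hsv[...,2]>35)).astype(np.uint8)
    n,l,st,ce=cv2.connectedComponentsWithStats(m)
    out=[]
    for i in range(1,n):
        if 60<st[i,4]<900:
            k=np.argwhere(l==i)[:,::-1].astype(np.float32)
            r=cv2.minAreaRect(k)
            out.append((ce[i],st[i,4],r))
    return out
E
python3 - <<'E'
from h import *
import pickle; t,s=pickle.load(open("c0.pkl","rb"))
for nm,c in(("top",t),("scene",s)):
    for ce,a,r in wood(c): print(nm,ce.round(1),a,np.round(r[1],1),round(r[2],1),onz(c,*ce,0.012).round(4))
E
```

```text
top [271.3 125.6] 68 [18.3 10.3] 6.3 [ 0.7577 -0.1206  0.012 ]
top [186.  137.6] 168 [14.8 12. ] 45.0 [0.7225 0.1462 0.012 ]
top [361.1 146.5] 176 [41.4  4.6] 54.5 [ 0.6882 -0.3993  0.012 ]
top [326.6 161.6] 177 [12.7 13.4] 45.0 [ 0.6419 -0.2905  0.012 ]
top [241.6 177.8] 86 [13. 14.] 90.0 [ 0.5945 -0.0264  0.012 ]
top [293. 181.] 139 [12.7 12.7] 45.0 [ 0.5826 -0.1851  0.012 ]
top [328.7 194. ] 194 [13.9 13.9] 26.6 [ 0.5411 -0.2946  0.012 ]
top [290.7 231.7] 161 [13. 13.] 90.0 [ 0.4269 -0.1753  0.012 ]
scene [99.1 19. ] 300 [20.4 44.2] 36.9 [-0.735  -0.4162  0.012 ]
scene [165.3   3.8] 97 [ 9. 15.] 90.0 [-0.7205 -0.0606  0.012 ]
scene [186.2   6. ] 70 [10.3 22.5] 59.0 [-0.659   0.0379  0.012 ]
scene [203.   23.2] 194 [20.6 36.1] 14.0 [-0.493   0.0753  0.012 ]
scene [214.4  30.2] 64 [10.1 17.1] 18.4 [-0.4193  0.1114  0.012 ]
scene [77.  45.7] 92 [ 9.1 25.5] 22.4 [-0.5758 -0.5612  0.012 ]
scene [53.1 50.6] 165 [16.3 29.3] 59.0 [-0.5859 -0.6772  0.012 ]
scene [213.  53.] 107 [22.1 19. ] 18.4 [-0.2643  0.0479  0.012 ]
scene [217.4  77. ] 252 [45.5 19.3] 49.9 [-0.1035  0.0123  0.012 ]
scene [46.5 71.8] 90 [24.6  9.3] 55.0 [-0.4501 -0.7295  0.012 ]
scene [462.6  79.8] 412 [25.6 19.8] 10.6 [0.3561 1.0668 0.012 ]
scene [  1.4 105.4] 66 [24.  4.] 90.0 [-0.3142 -0.9503  0.012 ]
scene [ 66.8 104.1] 72 [21.  12.1] 63.4 [-0.2083 -0.6751  0.012 ]
scene [227.2 104.9] 100 [12.  24.7] 49.8 [ 0.076  -0.0064  0.012 ]
scene [219.4 178.8] 82 [9. 9.] 90.0 [ 0.4302 -0.1743  0.012 ]
scene [270.  198.3] 85 [ 9. 10.] 90.0 [ 0.5912 -0.0219  0.012 ]
scene [323.6 209.5] 118 [13. 10.] 90.0 [0.7158 0.1498 0.012 ]
scene [200.7 212.1] 118 [10. 11.] 90.0 [ 0.5443 -0.2933  0.012 ]
scene [231.2 211.3] 90 [10. 10.] 90.0 [ 0.5862 -0.1834  0.012 ]
scene [210.5 234.3] 115 [10.7 11.2] 26.6 [ 0.6467 -0.2895  0.012 ]
scene [264.3 245.5] 62 [15.9  8.6] 11.3 [ 0.7653 -0.1214  0.012 ]
```

```bash
cat > m1.py <<'E'
from h import *
def dot(c,u,v,r=2.5):
    g=cv2.cvtColor(c["pixels"],cv2.COLOR_RGB2GRAY).astype(float)
    k=8; G=cv2.resize(g,None,fx=k,fy=k,interpolation=cv2.INTER_CUBIC)
    U,V=np.meshgrid((np.arange(G.shape[1])+.5)/k-.5,(np.arange(G.shape[0])+.5)/k-.5)
    m=np.hypot(U-u,V-v)<r
    w=np.clip(np.median(G[m])-G,0,None)*m; w=np.clip(w-0.35*w.max(),0,None)
    return np.array([(U*w).sum(),(V*w).sum()])/w.sum()
def blobs(c,u,v,half=14,k=8):
    hsv=cv2.cvtColor(c["pixels"],cv2.COLOR_RGB2HSV)
    u,v=int(round(u)),int(round(v))
    S=c["pixels"][v-half:v+half+1,u-half:u+half+1].astype(float)
    f=(S[...,0]-S[...,2])/(S.sum(2)+20)  # chroma, shadow invariant
    F=cv2.resize(f,None,fx=k,fy=k,interpolation=cv2.INTER_CUBIC)
    hi=np.median(f[half-3:half+4,half-3:half+4]); lo=np.median(np.r_[f[0],f[-1]])
    m=(F>(hi+lo)/2).astype(np.uint8)
    cs,_=cv2.findContours(m,cv2.RETR_EXTERNAL,cv2.CHAIN_APPROX_NONE)
    cn=min(cs,key=lambda q:(np.linalg.norm(q.reshape(-1,2).mean(0)-F.shape[0]/2) if cv2.contourArea(q)>50*k*k else 1e9))
    P=(cn.reshape(-1,2)+.5)/k-.5+[u-half,v-half]
    return P
def piece(c,u,v,z=.012):
    P=blobs(c,u,v)
    W=np.array([onz(c,*p,z)[:2] for p in P]).astype(np.float32)*1000
    M=cv2.moments(W); ce=np.array([M['m10'],M['m01']])/M['m00']
    r=cv2.minAreaRect(W); Mp=cv2.moments(P.astype(np.float32))
    return ce,r,np.array([Mp['m10'],Mp['m01']])/Mp['m00']
E
python3 - <<'E'
from m1 import *
import pickle; t,s=pickle.load(open("c0.pkl","rb"))
D={}
for n,tp,sp in(("sqA",(328.7,194),(200.7,212.1)),("sqB",(326.6,161.6),(210.5,234.3)),("dA",(290.7,231.7),(219.4,178.8)),("dB",(293,181),(231.2,211.3)),("done",(241.6,177.8),(270,198.3))):
    z=.023 if n=="done" else .012
    a=piece(t,*tp,z);b=piece(s,*sp,z)
    p,e=tri(t,a[2],s,b[2])
    print(n,"top",a[0].round(1),np.round(a[1][1],1),round(a[1][2],1),"| scene",b[0].round(1),np.round(b[1][1],1),round(b[1][2],1),"tri",(p*1000).round(1),round(e*1000,1))
dots=[(195+50/5,125+272/5),(195+263/5,125+210/5),(195+113/5,125+487/5),(195+327/5,125+422/5)]
Q=[dot(t,*d) for d in dots]; print(np.round(Q,2))
W=np.array([onz(t,*q,.016)[:2]*1000 for q in Q]); print(W.round(1),W.mean(0))
print([np.linalg.norm(W[i]-W[j]).round(1) for i,j in((0,1),(2,3),(0,2),(1,3))])
ya=[np.degrees(np.arctan2(*(W[i]-W[j])[::-1])) for i,j in((0,2),(1,3))]; yb=[np.degrees(np.arctan2(*(W[i]-W[j])[::-1]))-90 for i,j in((0,1),(2,3))]
print(ya,yb)
E
```

```text
sqA top [ 540.6 -294.7] [45.3 45.8] 63.2 | scene [ 543.6 -293.3] [45.7 48.2] 64.6 tri [ 541.3 -294.3    8.3] 2.5
sqB top [ 641.8 -290.2] [44.8 46. ] 46.0 | scene [ 646.3 -289.2] [46.1 46.5] 48.5 tri [ 643.2 -290.1    6.1] 2.7
dA top [ 426.4 -175.7] [45.1 44.9] 89.3 | scene [ 429.7 -174.3] [44.  48.9] 89.3 tri [ 426.7 -174.9    7.6] 2.5
dB top [ 582.4 -184.4] [44.5 45.4] 53.6 | scene [ 586.1 -183.3] [47.6 44.2] 6.9 tri [ 583.3 -183.7    6.9] 2.3
done top [592.9 -25.7] [46.3 46.2] 89.3 | scene [595.7 -24.1] [44.9 48.5] 66.7 tri [593.7 -24.3  19.2] 2.3
[[204.86 179.29]
 [248.09 166.75]
 [217.13 221.97]
 [259.98 208.89]]
[[590.7  86.6]
 [628.1 -46.9]
 [459.2  49.1]
 [497.6 -82.2]] [543.87463187   1.63841515]
[np.float64(138.7), np.float64(136.8), np.float64(136.8), np.float64(135.2)]
[np.float64(15.939037509041135), np.float64(15.134902398713026)] [np.float64(15.661462835409978), np.float64(16.32110066379103)]
```

```bash
cat > go.py <<'E'
import sys
from h import *
def go(x,y,z,yaw):
    s=arm.state(); r,p,w=s["ee_rot"]; Rm=R.from_euler('xyz',s["ee_rot"],degrees=True).as_matrix()
    d=Rm.T@(np.array([x,y,z])/1000-s["ee_pos"])
    dy=(yaw-w+90)%180-90
    print("d",d.round(4),"spin",round(-np.radians(dy),4),"rows>=",round(max(np.linalg.norm(d)/.0417,abs(dy)/7.16),1),"| at",(s["ee_pos"]*1000).round(1),s["ee_rot"].round(2),"F",s["force"].round(1),"gap",round(s["finger_gap"]*1000,1),"j7",s["joints"][6].round(0),"t",round(s["t"],2))
if __name__=="__main__": go(*map(float,sys.argv[1:5]))
E
python3 go.py 593.5 -25.5 150 15.7
```

```text
d [ 0.5303 -0.3568  0.0811] spin 0.1508 rows>= 15.5 | at [ 257.4 -569.2  230.8] [-1.7994e+02  1.0000e-02  2.4340e+01] F [-0.  -0.2  0.7] gap 85.4 j7 -5.0 t 0.2
```

Candidates (top view, 800×600 px):
- **Finished piece:** only the ringed disc at (377,278). No other piece carries a ring.
- **Blanks:** squares at (514,302) and (510,253), discs at (455,361) and (458,283). The board pile at (330,125) and the crates are not blanks.
- **Tray:** the grey one at (557,365), not the green one at (657,413).

The crop t1.png confirms the ring on the disc in nest r0, with the grey tray to its right.

```bash
python3 -m handwheel '[[0.03,-0.02,0.005,0.02],[0.07,-0.045,0.01,0.05],[0.105,-0.07,0.02,0.08],[0.14,-0.095,0.03,0.15],[0.175,-0.12,0.035,0.15],[0.21,-0.145,0.04,0.15],[0.245,-0.165,0.045,0.15],[0.28,-0.19,0.05,0.15],[0.315,-0.215,0.055,0.15],[0.35,-0.24,0.06,0.15],[0.385,-0.26,0.065,0.15],[0.42,-0.285,0.07,0.15],[0.455,-0.31,0.075,0.15],[0.485,-0.33,0.08,0.15],[0.51,-0.345,0.081,0.15],[0.525,-0.355,0.081,0.151],[0.53,-0.357,0.081,0.151],[0.5303,-0.3568,0.081,0.151]]' 0.75 40; python3 go.py 593.5 -25.5 40 15.7; python3 - <<'E'
from h import *
t=arm.camera("top");s=arm.camera("scene")
crop(t,180,125,320,235,5.5,"pics/t2.png");crop(s,200,120,340,225,5.5,"pics/s2.png")
E
```

```text
t: 1.7
ee_pos: [0.5942, -0.0238, 0.1498]
ee_rot: [-180.0, 0.0, 15.9]
force: [-1.3, -1.0, -1.0]
finger_gap: 0.064
d [-0.0011  0.0016  0.1098] spin 0.0031 rows>= 2.6 | at [594.2 -23.8 149.8] [-1.7996e+02  1.0000e-02  1.5880e+01] F [-1.3 -1.  -1. ] gap 64.0 j7 -83.0 t 1.7
```

View pics/s2.png

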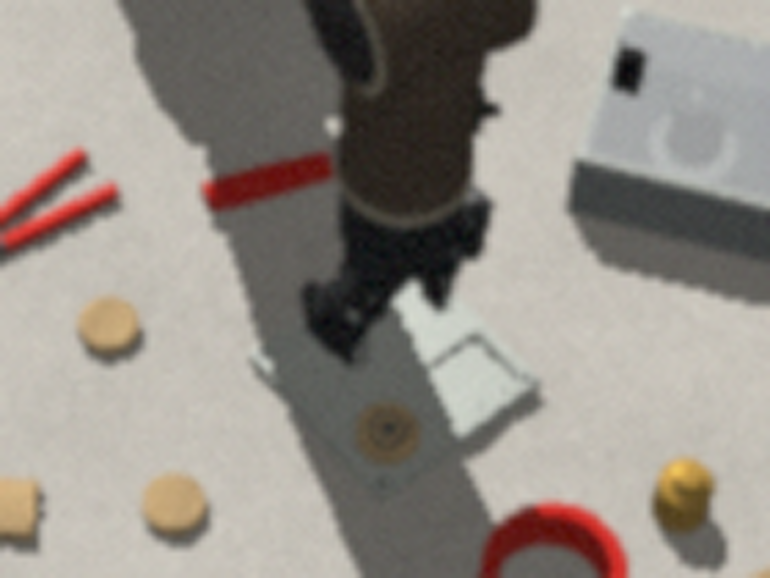

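View pics/t2.png

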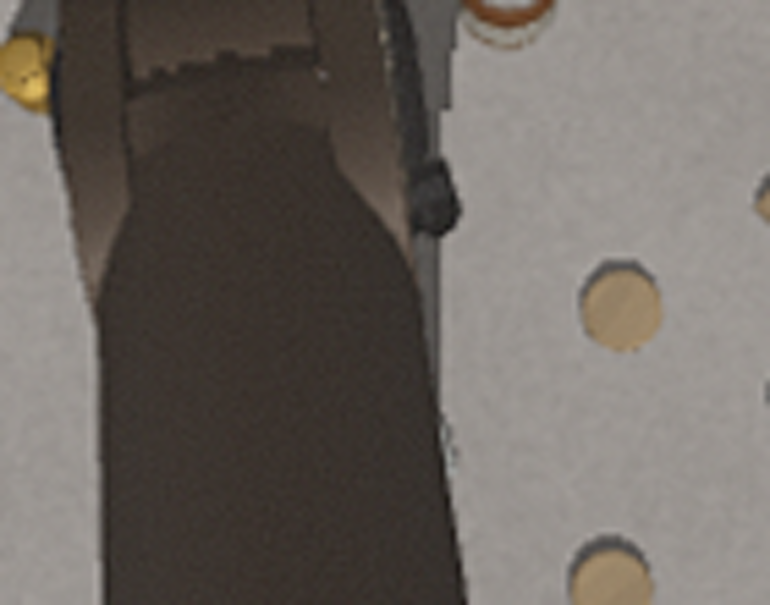

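```bash
python3 -m handwheel '[[0,0.001,0.03,0.003],[-0.001,0.0015,0.07,0.003],[-0.001,0.0015,0.1,0.003],[-0.001,0.0016,0.12,0.003],[-0.001,0.0016,0.13,0.003],[-0.001,0.0016,0.1345,0.003],[-0.001,0.0016,0.1345,0.003],[-0.001,0.0016,0.1345,0.003],[-0.001,0.0016,0.1345,0.003]]' ; python3 -m handwheel '[[0,0,0,0],[0,0,0,0],[0,0,0,0],[0,0,0,0],[0,0,0,0],[0,0,0,0]]' 0 40;python3 go.py 593.5 -25.5 100 15.7; python3 - <<'E'
from h import *
s=arm.camera("scene")
crop(s,220,140,340,235,6,"pics/s3.png")
E
```

```text
t: 2.55
ee_pos: [0.5943, -0.028, 0.0174]
ee_rot: [179.9, -0.1, 15.5]
force: [-0.6, 0.0, 0.1]
finger_gap: 0.0641
t: 3.05
ee_pos: [0.5938, -0.0269, 0.0176]
ee_rot: [180.0, -0.1, 15.5]
force: [-3.2, 2.3, 8.8]
finger_gap: 0.0425
d [ 0.0002 -0.0014 -0.0824] spin -0.0027 rows>= 2.0 | at [593.8 -26.9  17.6] [ 1.800e+02 -1.000e-01  1.554e+01] F [-3.2  2.3  8.8] gap 42.5 j7 -85.0 t 3.05
```

View pics/s3.png

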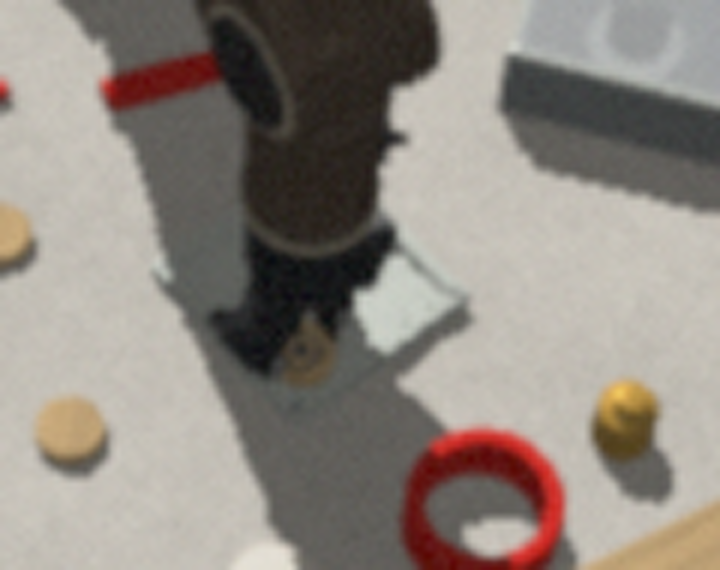

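```bash
python3 -m handwheel '[[0,0,0,0],[0,0,0,0],[0,0,0,0]]'; python3 -m handwheel '[[0,0,-0.01,0],[0,0,-0.03,0],[0,0,-0.05,0],[0,0,-0.06,0],[0,0,-0.06,0],[0,0,-0.06,0]]';  python3 - <<'E'
from h import *
s=arm.camera("scene")
crop(s,220,140,340,235,6,"pics/s4.png")
E
```

```text
t: 3.35
ee_pos: [0.5938, -0.0269, 0.0175]
ee_rot: [180.0, -0.1, 15.5]
force: [-3.5, 1.8, 9.3]
finger_gap: 0.0428
t: 3.85
ee_pos: [0.5935, -0.0278, 0.0764]
ee_rot: [180.0, -0.1, 15.5]
force: [-0.2, -0.4, -0.3]
finger_gap: 0.0427
```

View pics/s4.png

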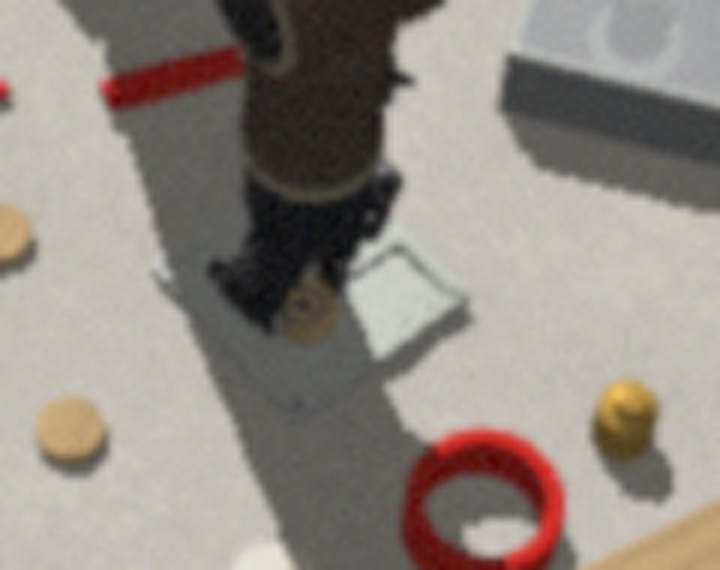

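```bash
python3 - <<'E'
from h import *
import pickle; t,s=pickle.load(open("c0.pkl","rb"))
for p in((521,332),(593,332),(594,400),(521,399)):
    u,v=(p[0]+.5)*.64-.5,(p[1]+.5)*.64-.5
    print((onz(t,u,v,.022)*1000).round(0))
for p in ((50,262),(203,208),(250,340),(95,385)):
    u,v=140+p[0]/4.7,130+p[1]/4.7
    print("s",(onz(s,u,v,.022)*1000).round(0))
E
python3 go.py 430 -350 80 15.7
```

```text
[ 484. -305.   22.]
[ 483. -445.   22.]
[ 352. -442.   22.]
[ 355. -302.   22.]
s [ 362. -440.   22.]
s [ 360. -303.   22.]
s [ 498. -307.   22.]
s [ 489. -437.   22.]
d [-0.2431  0.267  -0.0044] spin -0.0034 rows>= 8.7 | at [592.8 -27.8  75.5] [1.7999e+02 1.0000e-02 1.5510e+01] F [-0.9  0.  -0. ] gap 42.6 j7 -84.0 t 3.9
```

```bash
python3 go.py 420 -373 85 15.7;  python3 -m handwheel '[[-0.01,0.01,-0.005,0],[-0.03,0.034,-0.01,0],[-0.053,0.06,-0.01,0],[-0.076,0.086,-0.01,0],[-0.099,0.112,-0.01,0],[-0.122,0.139,-0.01,0],[-0.145,0.165,-0.01,0],[-0.168,0.191,-0.01,0],[-0.191,0.217,-0.01,0],[-0.214,0.243,-0.01,0],[-0.235,0.266,-0.01,0],[-0.25,0.281,-0.01,0],[-0.257,0.286,-0.01,0],[-0.26,0.287,-0.01,0],[-0.26,0.287,-0.01,0]]'; python3 go.py 420 -373 13 15.7
```

```text
d [-0.2589  0.2865 -0.0094] spin -0.0034 rows>= 9.3 | at [592.8 -27.8  75.5] [1.7999e+02 1.0000e-02 1.5510e+01] F [-0.9  0.  -0. ] gap 42.6 j7 -84.0 t 3.9
t: 5.15
ee_pos: [0.4184, -0.3733, 0.0852]
ee_rot: [-179.9, 0.0, 15.5]
force: [-0.3, 1.0, -0.4]
finger_gap: 0.0427
d [0.0016 0.0002 0.0722] spin -0.0041 rows>= 1.7 | at [ 418.4 -373.3   85.2] [-1.7992e+02  4.0000e-02  1.5460e+01] F [-0.3  1.  -0.4] gap 42.7 j7 -43.0 t 5.15
```

Lower, release, rise, look.

```bash
python3 -m handwheel '[[0,0,0.02,0],[0,0,0.045,0],[0,0,0.06,0],[0,0,0.068,0],[0,0,0.072,0],[0,0,0.072,0],[0,0,0.072,0]]'; python3 go.py 420 -373 13 15.7; python3 -m handwheel '[[0,0,0,0],[0,0,0,0],[0,0,0,0],[0,0,-0.01,0],[0,0,-0.04,0],[0,0,-0.07,0],[0,0,-0.1,0],[0,0,-0.13,0]]' 0.75;  python3 - <<'E'
from m1 import *
s=arm.camera("scene")
crop(s,130,140,250,235,6,"pics/s5.png")
for ce,a,r in wood(s):
    if 150<ce[0]<280 and 150<ce[1]<245:
        z=.014 if ce[0]<190 else .012
        print(ce.round(0),a,piece(s,*ce,z)[0].round(1))
E
```

```text
t: 5.73
ee_pos: [0.4202, -0.3733, 0.0144]
ee_rot: [180.0, -0.0, 15.6]
force: [0.0, 0.4, 0.5]
finger_gap: 0.0425
d [-0.0001 -0.0004  0.0014] spin -0.0022 rows>= 0.0 | at [ 420.2 -373.3   14.4] [ 1.7998e+02 -3.0000e-02  1.5570e+01] F [0.  0.4 0.5] gap 42.5 j7 -45.0 t 5.73
t: 6.4
ee_pos: [0.4193, -0.3737, 0.1462]
ee_rot: [180.0, -0.0, 15.5]
force: [0.6, -0.7, 0.1]
finger_gap: 0.064
[219. 179.] 82 [ 429.7 -174.3]
[172. 194.] 83 [ 422.9 -371.8]
[201. 212.] 116 [ 543.6 -293. ]
[231. 211.] 93 [ 586.  -183.1]
[211. 234.] 127 [ 645.5 -288.8]
```

View pics/s5.png

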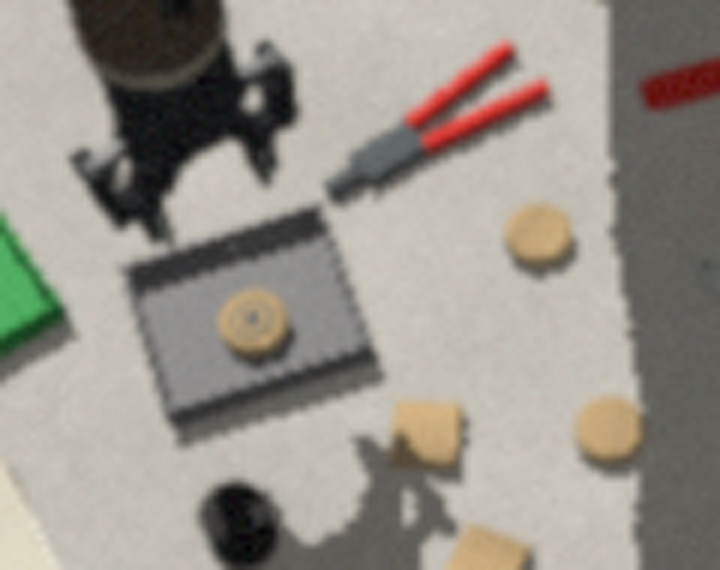

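```bash
python3 go.py 582.5 -184.3 60 15.7;  python3 -m handwheel '[[0.015,-0.015,0,0],[0.04,-0.04,0.02,0],[0.065,-0.065,0.04,0],[0.09,-0.085,0.06,0],[0.115,-0.105,0.07,0],[0.14,-0.12,0.08,0],[0.165,-0.13,0.085,0],[0.185,-0.135,0.085,0],[0.2,-0.1375,0.085,0],[0.206,-0.1385,0.085,0],[0.208,-0.139,0.085,0],[0.208,-0.139,0.085,0]]'; python3 go.py 582.5 -184.3 7.5 15.7
```

```text
d [ 0.2055 -0.1421  0.0923] spin -0.0034 rows>= 6.4 | at [ 421.8 -375.6  152.3] [179.58  -0.3   15.5 ] F [ 2.  -0.9  4. ] gap 63.8 j7 -42.0 t 6.45
t: 7.45
ee_pos: [0.5824, -0.1845, 0.0591]
ee_rot: [180.0, 0.0, 15.5]
force: [-0.2, 0.1, 0.1]
finger_gap: 0.0641
d [ 0.0002 -0.0001  0.0516] spin -0.0033 rows>= 1.2 | at [ 582.4 -184.5   59.1] [1.7998e+02 1.0000e-02 1.5510e+01] F [-0.2  0.1  0.1] gap 64.1 j7 -69.0 t 7.45
```

```bash
python3 -m handwheel '[[0,0,0.015,0],[0,0,0.032,0],[0,0,0.044,0],[0,0,0.05,0],[0,0,0.052,0],[0,0,0.052,0],[0,0,0.052,0],[0,0,0.052,0]]';python3 -m handwheel '[[0,0,0,0],[0,0,0,0],[0,0,0,0],[0,0,0,0],[0,0,0,0],[0,0,0,0],[0,0,0,0]]' 0 50;python3 -m handwheel '[[0,0,-0.01,0],[0,0,-0.03,0],[0,0,-0.05,0],[0,0,-0.06,0],[0,0,-0.06,0],[0,0,-0.06,0],[0,0,-0.06,0]]'; python3 go.py 593.2 -26 65 15.7
```

```text
t: 8.12
ee_pos: [0.5831, -0.1844, 0.0076]
ee_rot: [180.0, -0.1, 15.5]
force: [-0.1, 0.2, -1.1]
finger_gap: 0.0646
t: 8.7
ee_pos: [0.5831, -0.1843, 0.0082]
ee_rot: [180.0, -0.1, 15.5]
force: [-2.8, -0.2, 9.1]
finger_gap: 0.0412
t: 9.28
ee_pos: [0.582, -0.1841, 0.066]
ee_rot: [-180.0, 0.1, 15.5]
force: [-0.9, -0.3, -0.5]
finger_gap: 0.041
d [ 0.053  -0.1493  0.001 ] spin -0.0033 rows>= 3.8 | at [ 582.  -184.1   66. ] [-1.7997e+02  6.0000e-02  1.5510e+01] F [-0.9 -0.3 -0.5] gap 41.0 j7 -69.0 t 9.28
```

```bash
python3 -m handwheel '[[0.005,-0.012,0,0],[0.012,-0.036,0,0],[0.02,-0.06,0,0],[0.028,-0.085,0,0],[0.037,-0.11,0,0],[0.045,-0.13,0,0],[0.05,-0.142,0,0],[0.053,-0.148,0,0],[0.0535,-0.1493,0,0],[0.0535,-0.1493,0,0],[0.0535,-0.1493,0,0]]'; python3 go.py 593.7 -26 30 15.7;  python3 - <<'E'
from m1 import *
s=arm.camera("scene")
crop(s,220,140,340,235,6,"pics/s6.png")
E
```

```text
t: 10.2
ee_pos: [0.5941, -0.0277, 0.0665]
ee_rot: [180.0, 0.0, 15.4]
force: [0.7, -0.8, -0.5]
finger_gap: 0.0412
d [ 0.0001 -0.0018  0.0365] spin -0.005 rows>= 0.9 | at [594.1 -27.7  66.5] [1.7995e+02 4.0000e-02 1.5410e+01] F [ 0.7 -0.8 -0.5] gap 41.2 j7 -84.0 t 10.2
```

View pics/s6.png

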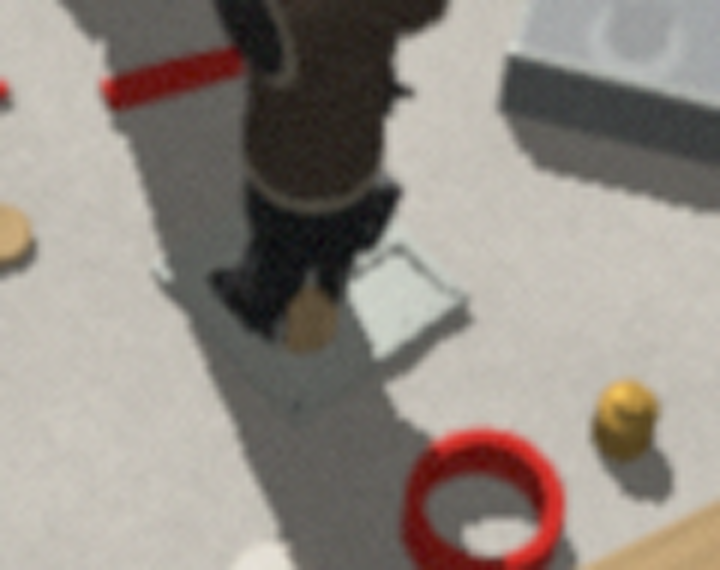

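```bash
python3 -m handwheel '[[0,-0.001,0.01,-0.004],[0,-0.0012,0.025,-0.004],[0,-0.0012,0.035,-0.004],[0,-0.0012,0.042,-0.004],[0,-0.0012,0.046,-0.004],[0,-0.0012,0.048,-0.004],[0,-0.0012,0.048,-0.004],[0,-0.0012,0.048,-0.004]]'; python3 go.py 593.7 -26 19 15.7
```

```text
t: 10.92
ee_pos: [0.5931, -0.0253, 0.0193]
ee_rot: [180.0, 0.1, 15.7]
force: [-4.3, 0.0, 7.3]
finger_gap: 0.0415
d [0.0004 0.0008 0.0003] spin 0.0004 rows>= 0.0 | at [593.1 -25.3  19.3] [1.7999e+02 1.0000e-01 1.5720e+01] F [-4.3  0.   7.3] gap 41.5 j7 -85.0 t 10.92
```

```bash
python3 -m handwheel '[[0,0,0,0],[0,0,0,0],[0,0,0,0],[0,0,0,0],[0,0,-0.01,0],[0,0,-0.04,0],[0,0,-0.07,0],[0,0,-0.08,0],[0,0,-0.08,0]]' 0.75; python3 go.py 426.4 -175.7 60 15.7;  python3 - <<'E'
from m1 import *
s=arm.camera("scene")
crop(s,220,140,340,235,6,"pics/s7.png")
print([(piece(s,*p,.012)[0].round(1),piece(s,*p,.012)[1][2]) for p in ((219.4,178.8),(200.7,212.1),(210.5,234.3))])
print(piece(s,270,198,.023)[:2])
E
```

```text
t: 11.67
ee_pos: [0.5963, -0.0247, 0.1027]
ee_rot: [179.9, -0.3, 15.7]
force: [0.9, 0.0, 0.2]
finger_gap: 0.0642
d [-0.2047  0.0992  0.0417] spin 0.0007 rows>= 5.5 | at [596.3 -24.7 102.7] [179.9   -0.35  15.74] F [0.9 0.  0.2] gap 64.2 j7 -84.0 t 11.67
[(array([ 429.7, -174.3]), 80.87196350097656), (array([ 543.6, -293.4]), 64.03157806396484), (array([ 645.7, -288.9]), 45.53630828857422)]
(array([596.47257138, -25.19477557]), ((596.562744140625, -24.913536071777344), (43.87713623046875, 47.40776062011719), 66.6579360961914))
```

View pics/s7.png

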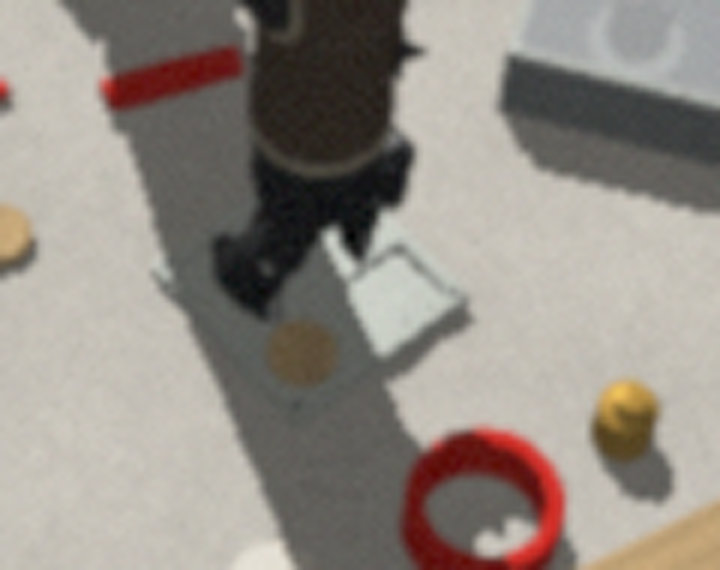

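```bash
python3 go.py 540.8 -294.6 60 -26.8;  python3 -m handwheel '[[-0.01,0.01,0,0.05],[-0.025,0.035,0,0.12],[-0.04,0.065,0,0.22],[-0.055,0.095,0,0.32],[-0.07,0.125,0.01,0.42],[-0.085,0.155,0.02,0.52],[-0.1,0.185,0.03,0.62],[-0.113,0.21,0.035,0.7],[-0.12,0.228,0.038,0.74],[-0.124,0.24,0.04,0.74],[-0.126,0.2445,0.04,0.74],[-0.1265,0.245,0.04,0.74],[-0.1265,0.245,0.04,0.74]]'; python3 go.py 540.8 -294.6 8 -26.8
```

```text
d [-0.1255  0.2449  0.0406] spin 0.7424 rows>= 6.7 | at [595.1 -24.8 100.7] [179.94  -0.19  15.74] F [-0.7 -0.1 -1. ] gap 64.2 j7 -84.0 t 11.72
t: 12.8
ee_pos: [0.5393, -0.2935, 0.0589]
ee_rot: [-179.9, 0.0, -26.5]
force: [0.4, -0.5, -0.2]
finger_gap: 0.064
d [0.0019 0.0004 0.0509] spin 0.0049 rows>= 1.2 | at [ 539.3 -293.5   58.9] [-1.7994e+02  1.0000e-02 -2.6520e+01] F [ 0.4 -0.5 -0.2] gap 64.0 j7 -93.0 t 12.8
```

```bash
python3 -m handwheel '[[0.001,0,0.015,0.004],[0.0015,0,0.032,0.004],[0.0015,0,0.044,0.004],[0.0015,0,0.05,0.004],[0.0015,0,0.0515,0.004],[0.0015,0,0.0515,0.004],[0.0015,0,0.0515,0.004],[0.0015,0,0.0515,0.004]]';python3 -m handwheel '[[0,0,0,0],[0,0,0,0],[0,0,0,0],[0,0,0,0],[0,0,0,0],[0,0,0,0],[0,0,0,0]]' 0 50;python3 -m handwheel '[[0,0,-0.01,0],[0,0,-0.03,0],[0,0,-0.05,0],[0,0,-0.06,0],[0,0,-0.06,0],[0,0,-0.06,0],[0,0,-0.06,0]]'; python3 go.py 516.2 -47.7 68 15.7
```

```text
t: 13.47
ee_pos: [0.5406, -0.2958, 0.0081]
ee_rot: [-180.0, -0.1, -26.9]
force: [-1.2, -0.3, 0.1]
finger_gap: 0.064
t: 14.05
ee_pos: [0.5404, -0.2959, 0.0084]
ee_rot: [-180.0, -0.1, -26.9]
force: [-1.3, 1.5, 6.8]
finger_gap: 0.0412
t: 14.63
ee_pos: [0.5394, -0.2954, 0.0665]
ee_rot: [180.0, 0.1, -26.9]
force: [-0.2, 0.3, -1.4]
finger_gap: 0.0412
d [-0.1327 -0.2104 -0.0013] spin -0.7432 rows>= 6.0 | at [ 539.4 -295.4   66.5] [ 1.800e+02  6.000e-02 -2.688e+01] F [-0.2  0.3 -1.4] gap 41.2 j7 -93.0 t 14.63
```

```bash
python3 -m handwheel '[[-0.007,-0.01,0,-0.03],[-0.02,-0.03,0,-0.1],[-0.035,-0.055,0,-0.19],[-0.05,-0.08,0,-0.28],[-0.066,-0.105,0,-0.37],[-0.082,-0.13,0,-0.46],[-0.098,-0.155,0,-0.55],[-0.112,-0.178,0,-0.63],[-0.123,-0.195,0,-0.69],[-0.13,-0.206,0,-0.73],[-0.1325,-0.2104,0,-0.743],[-0.1325,-0.2104,0,-0.743],[-0.1325,-0.2104,0,-0.743]]'; python3 go.py 516.4 -47.7 20 15.7
```

```text
t: 15.72
ee_pos: [0.517, -0.0492, 0.0671]
ee_rot: [180.0, 0.0, 15.6]
force: [-0.4, -0.3, 0.3]
finger_gap: 0.0409
d [-0.0002 -0.0017  0.0471] spin -0.0023 rows>= 1.1 | at [517.  -49.2  67.1] [1.7996e+02 2.0000e-02 1.5570e+01] F [-0.4 -0.3  0.3] gap 40.9 j7 -82.0 t 15.72
```

```bash
python3 -m handwheel '[[0,-0.0005,0.01,-0.002],[0,-0.0008,0.025,-0.002],[0,-0.0008,0.035,-0.002],[0,-0.0008,0.041,-0.002],[0,-0.0008,0.044,-0.002],[0,-0.0008,0.044,-0.002],[0,-0.0008,0.044,-0.002]]'; python3 go.py 516.4 -47.7 19 15.7;  python3 -m handwheel '[[0,0,0.002,0],[0,0,0.004,0],[0,0,0.005,0],[0,0,0.005,0],[0,0,0.005,0]]'; python3 go.py 516.4 -47.7 19 15.7; 
```

```text
t: 16.3
ee_pos: [0.5168, -0.0474, 0.0233]
ee_rot: [-180.0, 0.0, 15.8]
force: [0.3, 0.6, 1.1]
finger_gap: 0.0409
d [-0.0005  0.0001  0.0043] spin 0.0014 rows>= 0.1 | at [516.8 -47.4  23.3] [-1.800e+02  1.000e-02  1.578e+01] F [0.3 0.6 1.1] gap 40.9 j7 -84.0 t 16.3
t: 16.72
ee_pos: [0.5173, -0.0473, 0.0194]
ee_rot: [180.0, -0.1, 15.8]
force: [-2.9, -0.8, 10.8]
finger_gap: 0.0409
d [-0.0009  0.0001  0.0004] spin 0.0017 rows>= 0.0 | at [517.3 -47.3  19.4] [ 1.7996e+02 -7.0000e-02  1.5800e+01] F [-2.9 -0.8 10.8] gap 40.9 j7 -84.0 t 16.72
```

```bash
python3 -m handwheel '[[0,0,0,0],[0,0,0,0],[0,0,0,0],[0,0,0,0],[0,0,-0.01,0],[0,0,-0.04,0],[0,0,-0.07,0],[0,0,-0.08,0],[0,0,-0.08,0],[0,0,-0.08,0]]' 0.75;python3 - <<'E'
from m1 import *
s=arm.camera("scene")
crop(s,200,140,320,235,6,"pics/s8.png")
print([(piece(s,*p,.012)[0].round(1),piece(s,*p,.012)[1][2]) for p in ((219.4,178.8),(210.5,234.3))])
E
python3 go.py 641.9 -290.2 60 46;  
```

```text
t: 17.55
ee_pos: [0.5171, -0.0474, 0.099]
ee_rot: [180.0, -0.1, 15.8]
force: [-0.5, -1.2, -0.9]
finger_gap: 0.0641
[(array([ 429.7, -174.4]), 80.05162811279297), (array([ 645.6, -288.8]), 45.13322067260742)]
d [0.0547 0.2678 0.038 ] spin -0.5272 rows>= 6.6 | at [516.3 -47.4  98. ] [1.800e+02 2.000e-02 1.579e+01] F [-0.4  0.  -1.1] gap 63.8 j7 -82.0 t 17.6
```

View pics/s8.png

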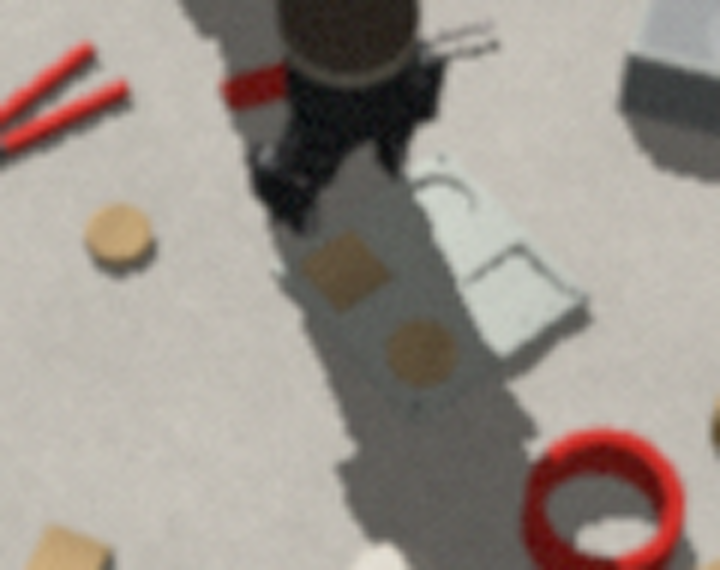

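```bash
python3 -m handwheel '[[0.003,0.012,0,-0.03],[0.008,0.037,0,-0.1],[0.014,0.067,0,-0.19],[0.02,0.097,0,-0.27],[0.026,0.127,0.01,-0.35],[0.032,0.157,0.02,-0.43],[0.038,0.187,0.03,-0.5],[0.044,0.217,0.035,-0.527],[0.049,0.24,0.038,-0.527],[0.053,0.258,0.038,-0.527],[0.0547,0.267,0.038,-0.527],[0.0547,0.268,0.038,-0.527],[0.0547,0.268,0.038,-0.527],[0.0547,0.268,0.038,-0.527]]'; python3 go.py 641.9 -290.2 8 46
```

```text
t: 18.77
ee_pos: [0.6419, -0.2883, 0.0598]
ee_rot: [-179.9, -0.0, 46.1]
force: [-0.1, 0.4, 0.2]
finger_gap: 0.0645
d [-0.0014  0.0014  0.0518] spin 0.0015 rows>= 1.2 | at [ 641.9 -288.3   59.8] [-1.799e+02 -1.000e-02  4.608e+01] F [-0.1  0.4  0.2] gap 64.5 j7 -34.0 t 18.77
```

```bash
python3 -m handwheel '[[-0.0005,0,0.015,0],[-0.0005,0.0005,0.032,0],[-0.0005,0.0005,0.044,0],[-0.0005,0.0005,0.05,0],[-0.0005,0.0005,0.052,0],[-0.0005,0.0005,0.052,0],[-0.0005,0.0005,0.052,0],[-0.0005,0.0005,0.052,0]]';python3 -m handwheel '[[0,0,0,0],[0,0,0,0],[0,0,0,0],[0,0,0,0],[0,0,0,0],[0,0,0,0],[0,0,0,0]]' 0 50;python3 -m handwheel '[[0,0,-0.01,0],[0,0,-0.03,0],[0,0,-0.05,0],[0,0,-0.06,0],[0,0,-0.06,0],[0,0,-0.06,0],[0,0,-0.06,0]]'; python3 go.py 571.6 50.9 68 15.7
```

```text
t: 19.43
ee_pos: [0.643, -0.2911, 0.0092]
ee_rot: [179.9, -0.0, 46.0]
force: [-0.4, 0.6, -0.1]
finger_gap: 0.0642
t: 20.02
ee_pos: [0.6428, -0.2912, 0.0097]
ee_rot: [179.9, -0.0, 46.0]
force: [-2.9, 1.2, 6.6]
finger_gap: 0.0401
t: 20.6
ee_pos: [0.6417, -0.2908, 0.0674]
ee_rot: [-179.9, 0.0, 46.0]
force: [0.2, -1.0, 0.7]
finger_gap: 0.0399
d [ 0.1971 -0.2878 -0.0004] spin 0.5288 rows>= 8.4 | at [ 641.7 -290.8   67.4] [-1.7993e+02  4.0000e-02  4.6000e+01] F [ 0.2 -1.   0.7] gap 39.9 j7 -34.0 t 20.6
```

```bash
python3 -m handwheel '[[0.007,-0.01,0,0.02],[0.02,-0.029,0,0.07],[0.036,-0.053,0,0.12],[0.053,-0.077,0,0.17],[0.07,-0.102,0,0.22],[0.087,-0.127,0,0.27],[0.104,-0.152,0,0.32],[0.121,-0.177,0,0.37],[0.138,-0.202,0,0.42],[0.155,-0.227,0,0.46],[0.17,-0.249,0,0.49],[0.183,-0.268,0,0.515],[0.192,-0.281,0,0.527],[0.196,-0.287,0,0.529],[0.1965,-0.2878,0,0.529],[0.1965,-0.2878,0,0.529],[0.1965,-0.2878,0,0.529]]'; python3 go.py 571.6 50.9 20 15.7
```

```text
t: 22.02
ee_pos: [0.5719, 0.0486, 0.0679]
ee_rot: [180.0, 0.0, 15.6]
force: [0.3, 0.3, -0.2]
finger_gap: 0.0394
d [ 0.0003 -0.0024  0.0479] spin -0.0016 rows>= 1.1 | at [571.9  48.6  67.9] [1.7996e+02 5.0000e-02 1.5610e+01] F [ 0.3  0.3 -0.2] gap 39.4 j7 -92.0 t 22.02
```

```bash
python3 -m handwheel '[[0,-0.0005,0.01,-0.001],[0,-0.001,0.025,-0.001],[0,-0.001,0.035,-0.001],[0,-0.001,0.041,-0.001],[0,-0.001,0.043,-0.001],[0,-0.001,0.043,-0.001],[0,-0.001,0.043,-0.001]]'; python3 go.py 571.6 50.9 19 15.7;  python3 -m handwheel '[[0,0,0.002,0],[0,0,0.004,0],[0,0,0.005,0],[0,0,0.005,0],[0,0,0.005,0]]'; python3 go.py 571.6 50.9 19 15.7; 
```

```text
t: 22.6
ee_pos: [0.5718, 0.0512, 0.0254]
ee_rot: [180.0, -0.0, 15.7]
force: [-0.2, -0.3, 0.9]
finger_gap: 0.0393
d [-0.0003  0.0002  0.0064] spin 0.0006 rows>= 0.2 | at [571.8  51.2  25.4] [ 1.800e+02 -1.000e-02  1.573e+01] F [-0.2 -0.3  0.9] gap 39.3 j7 -93.0 t 22.6
t: 23.02
ee_pos: [0.5719, 0.0513, 0.0207]
ee_rot: [180.0, -0.0, 15.7]
force: [-1.2, 0.0, 3.5]
finger_gap: 0.0395
d [-0.0004  0.0003  0.0017] spin 0.0008 rows>= 0.0 | at [571.9  51.3  20.7] [ 1.7999e+02 -4.0000e-02  1.5750e+01] F [-1.2  0.   3.5] gap 39.5 j7 -93.0 t 23.02
```

```bash
python3 -m handwheel '[[0,0,0,0],[0,0,0,0],[0,0,0,0],[0,0,0,0],[0,0,-0.01,0],[0,0,-0.04,0],[0,0,-0.07,0],[0,0,-0.08,0],[0,0,-0.08,0],[0,0,-0.08,0]]' 0.75;python3 - <<'E'
from m1 import *
s=arm.camera("scene")
crop(s,200,140,320,235,6,"pics/s9.png")
print([(piece(s,*p,.012)[0].round(1),piece(s,*p,.012)[1][2]) for p in ((219.4,178.8),)])
E
python3 go.py 426.4 -175.7 60 15.7;  
```

```text
t: 23.85
ee_pos: [0.5719, 0.0512, 0.1012]
ee_rot: [180.0, -0.1, 15.7]
force: [-0.2, 0.6, -0.8]
finger_gap: 0.0639
[(array([ 429.7, -174.3]), 82.03374481201172)]
d [-0.2009  0.179   0.0402] spin 0.0007 rows>= 6.5 | at [571.2  51.1 100.1] [1.7999e+02 2.0000e-02 1.5740e+01] F [ 0.   0.4 -1. ] gap 63.9 j7 -91.0 t 23.9
```

View pics/s9.png

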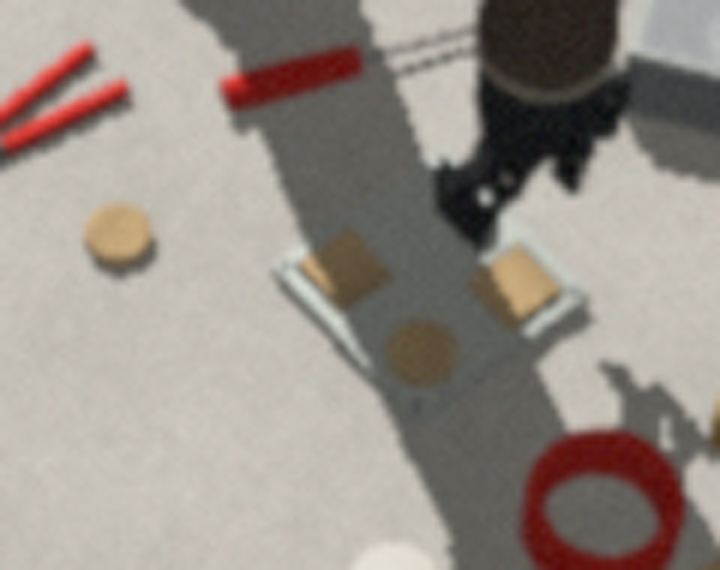

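```bash
python3 -m handwheel '[[-0.01,0.01,0,0],[-0.03,0.027,0,0],[-0.056,0.05,0,0],[-0.082,0.073,0.01,0],[-0.108,0.096,0.02,0],[-0.134,0.119,0.03,0],[-0.158,0.141,0.035,0],[-0.178,0.159,0.04,0],[-0.192,0.171,0.04,0],[-0.199,0.177,0.04,0],[-0.201,0.179,0.04,0],[-0.201,0.179,0.04,0],[-0.201,0.179,0.04,0]]'; python3 go.py 426.5 -175.7 8 15.7
```

```text
t: 24.98
ee_pos: [0.4273, -0.1747, 0.0603]
ee_rot: [-180.0, -0.0, 15.8]
force: [0.4, -0.2, 0.1]
finger_gap: 0.0642
d [-0.0011  0.0008  0.0523] spin 0.0018 rows>= 1.3 | at [ 427.3 -174.7   60.3] [-1.7998e+02 -3.0000e-02  1.5800e+01] F [ 0.4 -0.2  0.1] gap 64.2 j7 -64.0 t 24.98
```

```bash
python3 -m handwheel '[[0,0,0.015,0],[-0.0005,0,0.032,0],[-0.0005,0,0.044,0],[-0.0005,0,0.05,0],[-0.0005,0,0.0525,0],[-0.0005,0,0.0525,0],[-0.0005,0,0.0525,0],[-0.0005,0,0.0525,0]]';python3 -m handwheel '[[0,0,0,0],[0,0,0,0],[0,0,0,0],[0,0,0,0],[0,0,0,0],[0,0,0,0],[0,0,0,0]]' 0 50;python3 -m handwheel '[[0,0,-0.01,0],[0,0,-0.03,0],[0,0,-0.05,0],[0,0,-0.06,0],[0,0,-0.06,0],[0,0,-0.06,0],[0,0,-0.06,0]]'; python3 go.py 494.6 29.3 68 15.7
```

```text
t: 25.65
ee_pos: [0.4268, -0.1756, 0.0084]
ee_rot: [180.0, -0.1, 15.8]
force: [1.2, 0.7, 0.8]
finger_gap: 0.0644
t: 26.23
ee_pos: [0.4311, -0.1765, 0.0119]
ee_rot: [179.7, -0.5, 15.8]
force: [-2.2, 3.7, 41.4]
finger_gap: 0.0005
t: 26.82
ee_pos: [0.4257, -0.1756, 0.0671]
ee_rot: [-180.0, 0.0, 15.7]
force: [0.0, -0.1, -0.7]
finger_gap: -0.0001
d [ 0.1219 -0.1786 -0.001 ] spin 0.0006 rows>= 5.2 | at [ 425.7 -175.6   67.1] [-1.7998e+02  4.0000e-02  1.5740e+01] F [ 0.  -0.1 -0.7] gap -0.1 j7 -64.0 t 26.82
```

```bash
python3 - <<'E'
from m1 import *
s=arm.camera("scene");t=arm.camera("top")
crop(s,170,130,290,225,6,"pics/s10.png");crop(t,230,150,370,260,5.5,"pics/t10.png")
for n,c in(("s",s),("t",t)):
  for ce,a,r in wood(c):
    if 150<ce[0]<345 and 150<ce[1]<250: print(n,ce.round(1),a,onz(c,*ce,.012).round(3))
E
```

```text
s [218.9 178.6] 83 [ 0.429 -0.176  0.012]
s [257.1 184.6] 99 [ 0.514 -0.044  0.012]
s [285.6 187.4] 105 [0.569 0.056 0.012]
s [172.  193.8] 81 [ 0.424 -0.372  0.012]
s [270.  198.4] 89 [ 0.591 -0.022  0.012]
s [323.6 209.5] 118 [0.716 0.15  0.012]
s [264.2 245.5] 63 [ 0.765 -0.122  0.012]
t [241.2 177.9] 134 [ 0.594 -0.025  0.012]
t [216.5 184.8] 195 [0.574 0.051 0.012]
t [249.1 203.1] 146 [ 0.516 -0.049  0.012]
```

View pics/s10.png

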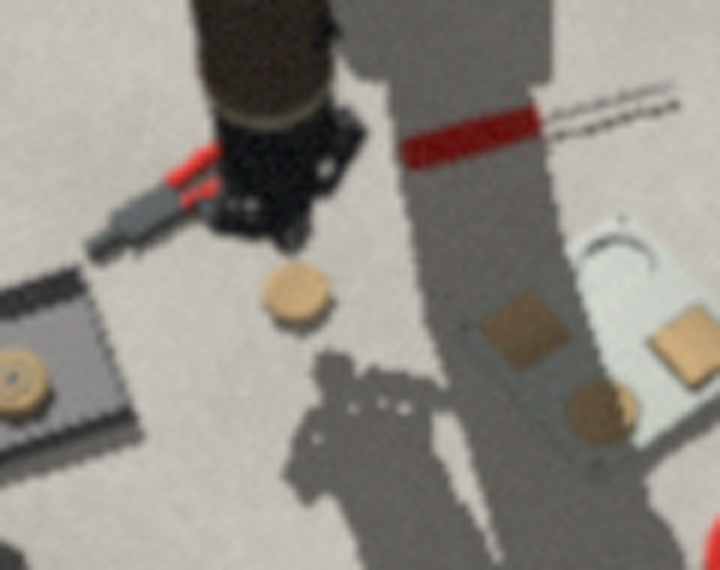

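View pics/t10.png

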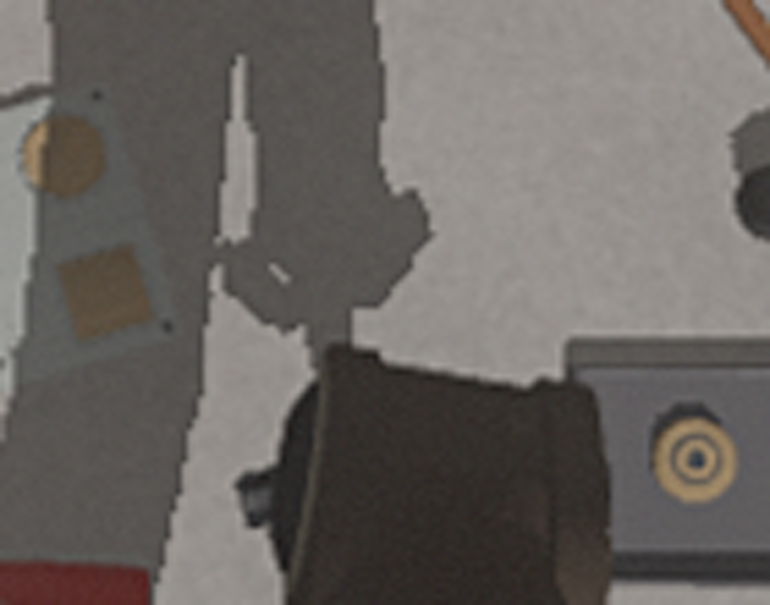

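```bash
python3 - <<'E'
from m1 import *
s=arm.camera("scene")
print(piece(s,218.9,178.6,.012)[:2])
E
python3 go.py 426 -177 5 15.7
```

```text
(array([ 428.23758661, -175.41580446]), ((427.779541015625, -174.9949188232422), (47.92679977416992, 44.53504180908203), 19.46891975402832))
d [0.0001 0.0016 0.0618] spin 0.0008 rows>= 1.5 | at [ 425.6 -175.5   66.8] [-1.7994e+02  8.0000e-02  1.5740e+01] F [ 0.8  0.2 -0.7] gap -0.2 j7 -64.0 t 26.97
```

```bash
python3 -m handwheel '[[0,0,0,0],[0,0,0,0],[0,0,0,0],[0,0,0,0],[-0.001,0.001,0.015,0],[-0.001,0.001,0.035,0],[-0.001,0.001,0.05,0],[-0.001,0.001,0.058,0],[-0.001,0.001,0.062,0],[-0.001,0.001,0.062,0],[-0.001,0.001,0.062,0],[-0.001,0.001,0.062,0]]' 0.75 50;python3 -m handwheel '[[0,0,0,0],[0,0,0,0],[0,0,0,0],[0,0,0,0]]' 0.3 40; python3 -m handwheel '[[0,0,0,0],[0,0,0,0],[0,0,0,0],[0,0,0,0]]';  python3 go.py 424.9 -176.8 5 15.7
```

```text
t: 27.97
ee_pos: [0.4261, -0.1771, 0.0065]
ee_rot: [180.0, -0.1, 15.7]
force: [-1.0, -0.6, -0.7]
finger_gap: 0.0639
t: 28.3
ee_pos: [0.426, -0.1772, 0.007]
ee_rot: [179.9, -0.1, 15.7]
force: [-1.0, 2.0, 11.2]
finger_gap: 0.0424
t: 28.63
ee_pos: [0.426, -0.1771, 0.007]
ee_rot: [179.9, -0.1, 15.7]
force: [-2.4, 0.9, 12.4]
finger_gap: 0.0426
d [-0.001  -0.0006  0.002 ] spin 0.0007 rows>= 0.1 | at [ 426.  -177.1    7. ] [ 1.7994e+02 -6.0000e-02  1.5740e+01] F [-2.4  0.9 12.4] gap 42.6 j7 -66.0 t 28.63
```

```bash
python3 -m handwheel '[[0,0,-0.008,0],[0,0,-0.02,0],[0,0,-0.035,0],[0,0,-0.05,0],[0,0,-0.058,0],[0,0,-0.06,0],[0,0,-0.06,0]]'; python3 go.py 495.5 29.5 68 15.7; python3 - <<'E'
from h import *
s=arm.camera("scene")
crop(s,170,130,290,225,6,"pics/s11.png")
E
```

```text
t: 29.22
ee_pos: [0.4259, -0.1772, 0.0664]
ee_rot: [179.9, -0.1, 15.7]
force: [0.4, -0.1, -0.2]
finger_gap: 0.0421
d [ 0.123  -0.1801 -0.0016] spin 0.0005 rows>= 5.2 | at [ 425.9 -177.2   66.4] [ 1.7994e+02 -7.0000e-02  1.5730e+01] F [ 0.4 -0.1 -0.2] gap 42.1 j7 -64.0 t 29.22
```

View pics/s11.png

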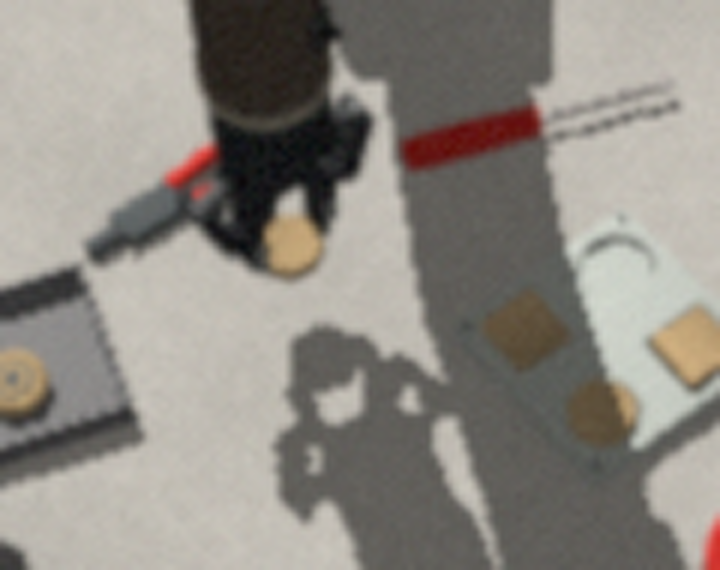

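```bash
python3 -m handwheel '[[0.006,-0.009,0,0],[0.018,-0.027,0,0],[0.034,-0.05,0,0],[0.05,-0.073,0,0],[0.066,-0.097,0,0],[0.082,-0.12,0,0],[0.098,-0.143,0,0],[0.11,-0.161,0,0],[0.118,-0.173,0,0],[0.122,-0.179,0,0],[0.123,-0.18,0,0],[0.123,-0.18,0,0],[0.123,-0.18,0,0],[0.123,-0.18,0,0]]'; python3 go.py 495.5 29.5 18 15.7
```

```text
t: 30.43
ee_pos: [0.4946, 0.0284, 0.0656]
ee_rot: [180.0, 0.0, 15.6]
force: [0.8, -0.1, 0.4]
finger_gap: 0.0425
d [ 0.0012 -0.0009  0.0476] spin -0.001 rows>= 1.1 | at [494.6  28.4  65.6] [1.7998e+02 5.0000e-02 1.5640e+01] F [ 0.8 -0.1  0.4] gap 42.5 j7 -91.0 t 30.43
```

```bash
python3 -m handwheel '[[0.0005,0,0.01,0],[0.0005,0,0.025,0],[0.0005,0,0.035,0],[0.0005,0,0.041,0],[0.0005,0,0.043,0],[0.0005,0,0.043,0],[0.0005,0,0.043,0]]'; python3 go.py 495.5 29.5 18 15.7;  python3 -m handwheel '[[0,0,0.002,0],[0,0,0.004,0],[0,0,0.005,0],[0,0,0.005,0],[0,0,0.005,0]]'; python3 go.py 495.5 29.5 18 15.7; 
```

```text
t: 31.02
ee_pos: [0.4957, 0.0298, 0.0229]
ee_rot: [-180.0, -0.0, 15.7]
force: [-0.0, -0.7, 0.4]
finger_gap: 0.0422
d [-0.0003  0.0003  0.0049] spin 0.0007 rows>= 0.1 | at [495.7  29.8  22.9] [-180.     -0.     15.74] F [-0.  -0.7  0.4] gap 42.2 j7 -92.0 t 31.02
t: 31.43
ee_pos: [0.4958, 0.0299, 0.0182]
ee_rot: [180.0, -0.0, 15.7]
force: [-0.8, 0.2, 4.8]
finger_gap: 0.0423
d [-0.0004  0.0003  0.0002] spin 0.0008 rows>= 0.0 | at [495.8  29.9  18.2] [ 1.7999e+02 -4.0000e-02  1.5750e+01] F [-0.8  0.2  4.8] gap 42.3 j7 -93.0 t 31.43
```

```bash
python3 -m handwheel '[[0,0,0,0],[0,0,0,0],[0,0,0,0],[0,0,0,0],[0,0,-0.01,0],[0,0,-0.04,0],[0,0,-0.07,0],[0,0,-0.1,0],[0,0,-0.13,0],[-0.01,0.03,-0.15,0],[-0.03,0.06,-0.15,0],[-0.06,0.1,-0.15,0],[-0.09,0.14,-0.15,0],[-0.12,0.18,-0.15,0],[-0.15,0.22,-0.15,0],[-0.18,0.26,-0.15,0],[-0.21,0.3,-0.15,0],[-0.24,0.34,-0.15,0],[-0.26,0.36,-0.15,0],[-0.27,0.37,-0.15,0]]' 0.75; python3 -m handwheel '[[0,0.03,0,0],[0,0.06,0,0],[0,0.09,0,0],[0,0.1,0,0],[0,0.1,0,0]]';python3 - <<'E'
from m1 import *
import pickle
t=arm.camera("top");s=arm.camera("scene");pickle.dump((t,s),open("c1.pkl","wb"))
crop(t,190,130,290,230,6,"pics/t12.png");crop(s,220,140,320,230,6,"pics/s12.png")
for n,ps,pt in(("r0",(270,198.4),(241.4,177.9)),("s0",(257.1,184.6),(249,203)),("s1",(285.6,187.4),(216.5,184.8)),("r1",(269,176),(222,211))):
    for c,p in((t,pt),(s,ps)):
        q=piece(c,*p,.023); print(n,q[0].round(1),np.round(q[1][1],1),round(q[1][2],1),q[2].round(1))
    print(n,"tri",(tri(t,piece(t,*pt,.023)[2],s,piece(s,*ps,.023)[2])[0]*1000).round(1))
E
```

```text
t: 33.1
ee_pos: [0.3424, -0.3857, 0.1688]
ee_rot: [180.0, -0.1, 15.8]
force: [0.3, -0.0, 0.6]
finger_gap: 0.064
t: 33.52
ee_pos: [0.3703, -0.4824, 0.1679]
ee_rot: [180.0, -0.0, 15.6]
force: [-0.4, -0.2, 0.3]
finger_gap: 0.0642
r0 [592.8 -26. ] [46.3 45. ] 44.4 [241.3 177.9]
r0 [595.7 -24.7] [43.4 45.8] 66.7 [269.9 198.2]
r0 tri [593.6 -24.8  19. ]
s0 [516.5 -47.6] [45.7 44.5] 16.3 [248.5 202.8]
s0 [519.1 -46.8] [46.5 45.1] 16.4 [257.  184.5]
s0 tri [516.9 -46.7  19. ]
s1 [571.4  50.2] [46.9 45.5] 15.6 [216.4 185.2]
s1 [574.4  51.6] [46.7 45.3] 15.4 [285.4 187.4]
s1 tri [572.1  51.8  18.6]
r1 [494.5  28.7] [44.9 45.6] 89.3 [223.5 210.3]
r1 [497.3  30.2] [44.4 47.1] 67.4 [272.5 173.9]
r1 tri [494.9  30.2  18.9]
```

View pics/s12.png

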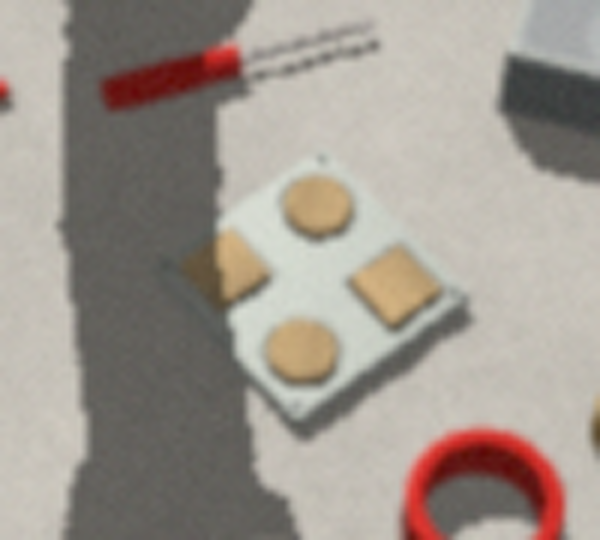

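View pics/t12.png

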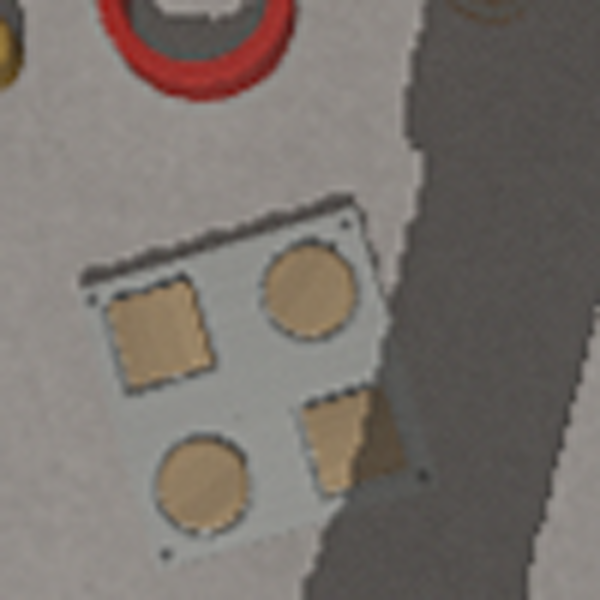

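```bash
python3 - <<'E'
from m1 import *
import pickle
t,s=pickle.load(open("c1.pkl","rb"))
crop(t,85,155,185,270,5.2,"pics/t13.png");crop(s,290,110,370,180,9,"pics/s13.png")
C=[(212,165),(418,345),(250,538),(45,355)]
W=np.array([onz(t,85+a/5,155+b/5,.068)*1000 for a,b in C]);print(W.round(1),W.mean(0).round(1))
for i in range(4):
    d=W[(i+1)%4]-W[i]; print(np.linalg.norm(d).round(1),np.degrees(np.arctan2(d[1],d[0])).round(1))
# fin black blobs
for n,c,b in(("t",t,(85,155,185,270)),("s",s,(290,110,370,180))):
    g=c["pixels"][b[1]:b[3],b[0]:b[2]].max(2)
    m=(g<60).astype(np.uint8); k,l,st,ce=cv2.connectedComponentsWithStats(m)
    for i in range(1,k):
        if st[i,4]>5: print(n,st[i],ce[i]+[b[0],b[1]])
E
```

```text
[[561.5 304.6  68. ]
 [455.2 183.2  68. ]
 [345.6 279.   68. ]
 [451.9 399.6  68. ]] [453.5 291.6  68. ]
161.3 -131.2
145.6 138.9
160.7 48.6
145.0 -40.9
t [ 45  33  44  35 149] [151.44295302 205.18791946]
t [14 79  5  4  9] [100.88888889 235.66666667]
t [54 80 11  8 57] [144.1754386 238.8245614]
s [22 19  5  7 24] [313.75       132.45833333]
```

View pics/t13.png

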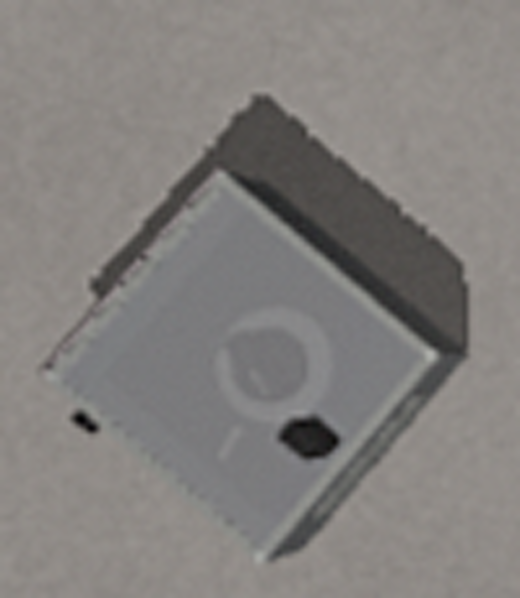

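View pics/s13.png

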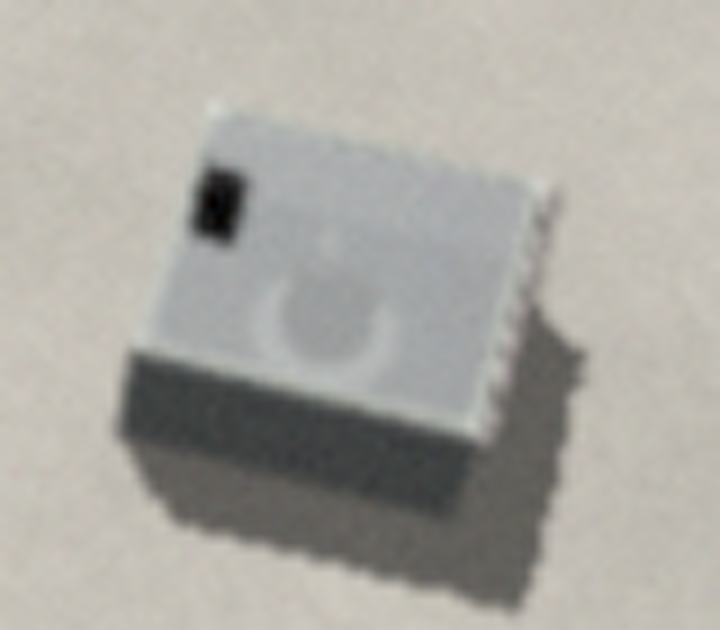

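```bash
python3 - <<'E'
from m1 import *
import pickle
t,s=pickle.load(open("c1.pkl","rb"))
ft=(144.18,238.82);fs=(313.75,132.46)
print("tri",tri(t,ft,s,fs)[0]*1000,tri(t,ft,s,fs)[1])
y=np.radians(48.8);b=np.array([453.5,291.6]);ex=np.array([np.cos(y),np.sin(y)]);ey=np.array([-np.sin(y),np.cos(y)])
print("fin pred",b-60*ex,"hinge",b+80*ex)
for z in(.1,.108):
    print(z,onz(t,*ft,z)*1000,onz(s,*fs,z)*1000)
for q in (onz(t,*ft,.1)[:2]*1000,onz(s,*fs,.1)[:2]*1000): print("box coords",(q-b)@ex,(q-b)@ey)
# scene corners of cover
for p in((215,105),(548,190),(480,438),(135,350)):
    print((onz(s,290+p[0]/9,110+p[1]/9,.068)*1000).round(1))
# small black thing
print(onz(t,100.9,235.7,0)*1000)
E
```

```text
tri [414.38553967 247.93356127  86.57299618] 0.0013494442977776775
fin pred [413.97863239 246.45510547] hinge [506.19515681 351.79319271]
0.1 [414.9593403  242.69998826 100.        ] [423.12210874 242.37421229 100.        ]
0.108 [415.37624593 239.99727185 108.        ] [428.3255632  238.63045133 108.        ]
box coords -62.17942421460603 -3.211355376258959
box coords -57.04781337082713 -9.56772924596908
[351.3 283.7  68. ]
[455.3 403.   68. ]
[565.4 306.9  68. ]
[463.6 186.9  68. ]
[420.84845698 410.34670141   0.        ]
```

```bash
python3 go.py 480 -100 200 32
```

```text
d [ 0.2085 -0.3352 -0.0318] spin -0.2835 rows>= 9.5 | at [ 370.3 -479.2  167.7] [-179.92    0.     15.75] F [-0.2  0.3 -0.6] gap 64.0 j7 -26.0 t 33.62
```

```bash
python3 -m handwheel '[[0.01,-0.016,0,0],[0.028,-0.045,-0.01,0],[0.048,-0.077,-0.02,-0.05],[0.068,-0.109,-0.03,-0.1],[0.088,-0.141,-0.032,-0.15],[0.108,-0.173,-0.032,-0.2],[0.128,-0.205,-0.032,-0.25],[0.148,-0.237,-0.032,-0.284],[0.168,-0.269,-0.032,-0.284],[0.188,-0.301,-0.032,-0.284],[0.208,-0.333,-0.032,-0.284],[0.208,-0.335,-0.032,-0.284],[0.208,-0.335,-0.032,-0.284]]' 0.5 40; python3 go.py 414.3 247.2 160 48.8
```

```text
t: 34.7
ee_pos: [0.4791, -0.0975, 0.2002]
ee_rot: [-180.0, -0.0, 32.4]
force: [0.1, -0.6, -0.1]
finger_gap: 0.043
d [ 0.1301 -0.3257  0.0403] spin -0.2859 rows>= 8.5 | at [479.1 -97.5 200.2] [-1.7998e+02 -1.0000e-02  3.2420e+01] F [ 0.1 -0.6 -0.1] gap 43.0 j7 -55.0 t 34.7
```

```bash
python3 -m handwheel '[[0.01,-0.025,0,0],[0.022,-0.055,0,-0.03],[0.034,-0.085,0,-0.08],[0.046,-0.115,0,-0.13],[0.058,-0.145,0.01,-0.18],[0.07,-0.175,0.02,-0.23],[0.082,-0.205,0.03,-0.286],[0.094,-0.235,0.04,-0.286],[0.106,-0.265,0.04,-0.286],[0.117,-0.293,0.04,-0.286],[0.125,-0.313,0.04,-0.286],[0.129,-0.323,0.04,-0.286],[0.13,-0.3257,0.04,-0.286],[0.13,-0.3257,0.04,-0.286],[0.13,-0.3257,0.04,-0.286]]'; python3 go.py 414.3 247.2 76 48.8; python3 - <<'E'
from m1 import *
t=arm.camera("top");s=arm.camera("scene")
crop(s,270,90,370,180,7,"pics/s14.png")
E
```

```text
t: 35.95
ee_pos: [0.4177, 0.2418, 0.1597]
ee_rot: [179.9, 0.1, 48.3]
force: [0.3, -0.7, -0.7]
finger_gap: 0.0426
d [ 0.0018 -0.0062  0.0837] spin -0.0086 rows>= 2.0 | at [417.7 241.8 159.7] [1.7995e+02 6.0000e-02 4.8310e+01] F [ 0.3 -0.7 -0.7] gap 42.6 j7 -87.0 t 35.95
```

View pics/s14.png

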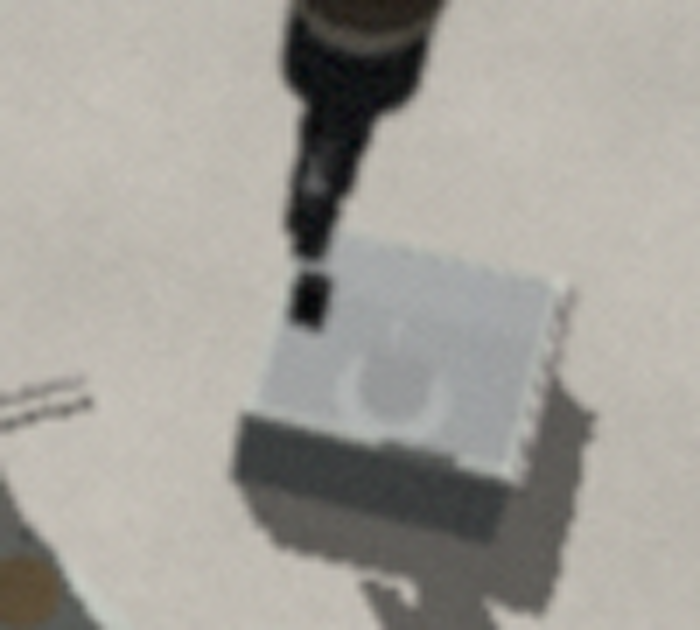

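```bash
python3 go.py 414.3 247.2 77 48.8;python3 -m handwheel '[[0.001,-0.002,0.01,-0.006],[0.001,-0.003,0.03,-0.006],[0.001,-0.003,0.05,-0.006],[0.001,-0.003,0.065,-0.006],[0.001,-0.003,0.075,-0.006],[0.001,-0.003,0.08,-0.006],[0.001,-0.003,0.082,-0.006],[0.001,-0.003,0.082,-0.006],[0.001,-0.003,0.082,-0.006]]';  python3 go.py 414.3 247.2 76 48.8
```

```text
d [ 0.0017 -0.0063  0.0827] spin -0.0093 rows>= 2.0 | at [417.9 241.8 159.7] [1.7996e+02 4.0000e-02 4.8270e+01] F [ 0.3 -0.  -0. ] gap 42.8 j7 -87.0 t 36.05
t: 36.8
ee_pos: [0.4162, 0.2467, 0.0783]
ee_rot: [180.0, -0.1, 48.7]
force: [-0.3, 0.5, -0.1]
finger_gap: 0.0424
d [-0.0009 -0.0017  0.0023] spin -0.001 rows>= 0.1 | at [416.2 246.7  78.3] [ 1.7998e+02 -5.0000e-02  4.8750e+01] F [-0.3  0.5 -0.1] gap 42.4 j7 -92.0 t 36.8
```

```bash
python3 -m handwheel '[[-0.001,-0.001,0.001,-0.001],[-0.001,-0.001,0.002,-0.001],[-0.001,-0.001,0.002,-0.001],[-0.001,-0.001,0.002,-0.001]]'; python3 -m handwheel '[[0,0,0,0],[0,0,0,0],[0,0,0,0],[0,0,0,0],[0,0,0,0],[0,0,0,0]]' 0 30;  python3 go.py 414.3 247.2 76 48.8
```

```text
t: 37.13
ee_pos: [0.4145, 0.2464, 0.076]
ee_rot: [180.0, -0.0, 48.8]
force: [-0.2, 0.2, -0.5]
finger_gap: 0.0424
t: 37.63
ee_pos: [0.4149, 0.246, 0.076]
ee_rot: [180.0, -0.0, 48.8]
force: [2.3, -3.3, 3.1]
finger_gap: 0.0137
d [ 0.0005 -0.0012 -0.    ] spin -0.0 rows>= 0.0 | at [414.9 246.   76. ] [ 1.7995e+02 -1.0000e-02  4.8800e+01] F [ 2.3 -3.3  3.1] gap 13.7 j7 -92.0 t 37.63
```

```bash
python3 -c "
import numpy as np
for t in np.arange(0,1.76,.05): print(round(t,2), round((140-140*np.cos(t)+33*np.sin(t))/1000,4), round(-(140*np.sin(t)+33*np.cos(t)-33)/1000,4))"
```

```text
0.0 0.0 -0.0
0.05 0.0018 -0.007
0.1 0.004 -0.0138
0.15 0.0065 -0.0206
0.2 0.0093 -0.0272
0.25 0.0125 -0.0336
0.3 0.016 -0.0399
0.35 0.0198 -0.046
0.4 0.0239 -0.0519
0.45 0.0283 -0.0576
0.5 0.033 -0.0631
0.55 0.0379 -0.0683
0.6 0.0431 -0.0733
0.65 0.0485 -0.078
0.7 0.0542 -0.0824
0.75 0.0601 -0.0866
0.8 0.0661 -0.0904
0.85 0.0724 -0.094
0.9 0.0788 -0.0972
0.95 0.0854 -0.1001
1.0 0.0921 -0.1026
1.05 0.099 -0.1049
1.1 0.1059 -0.1067
1.15 0.1129 -0.1083
1.2 0.12 -0.1094
1.25 0.1272 -0.1103
1.3 0.1343 -0.1107
1.35 0.1415 -0.1108
1.4 0.1487 -0.1106
1.45 0.1559 -0.11
1.5 0.163 -0.109
1.55 0.1701 -0.1077
1.6 0.1771 -0.106
1.65 0.184 -0.104
1.7 0.1908 -0.1016
1.75 0.1974 -0.0989
```

```bash
python3 -m handwheel '[[0.002,0,-0.007,0],[0.004,0,-0.014,0],[0.0065,0,-0.0205,0],[0.0093,0,-0.027,0],[0.0125,0,-0.0335,0],[0.016,0,-0.04,0],[0.02,0,-0.046,0],[0.024,0,-0.052,0],[0.0285,0,-0.0575,0],[0.033,0,-0.063,0],[0.033,0,-0.063,0]]'; python3 go.py 500 247 76 48.8; python3 - <<'E'
from m1 import *
s=arm.camera("scene")
crop(s,270,80,370,170,7,"pics/s15.png")
E
```

```text
t: 38.55
ee_pos: [0.4365, 0.2713, 0.1397]
ee_rot: [180.0, 0.0, 48.8]
force: [1.9, -6.1, 1.9]
finger_gap: 0.0139
d [0.0236 0.0638 0.0638] spin 0.0 rows>= 2.2 | at [436.5 271.3 139.7] [1.7997e+02 2.0000e-02 4.8800e+01] F [ 1.9 -6.1  1.9] gap 13.9 j7 -90.0 t 38.55
```

View pics/s15.png

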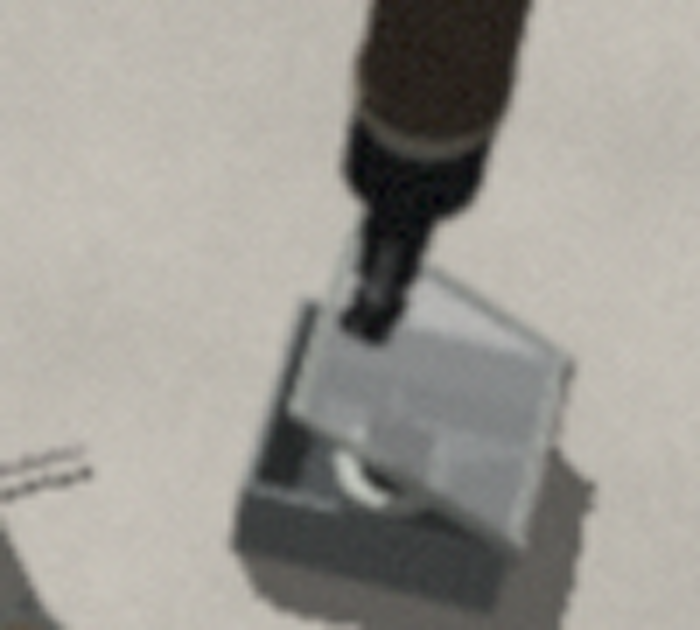

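```bash
python3 -m handwheel '[[0.005,0,-0.005,0],[0.01,0,-0.01,0],[0.0155,0,-0.015,0],[0.021,0,-0.0195,0],[0.027,0,-0.0235,0],[0.033,0,-0.0275,0],[0.0395,0,-0.031,0],[0.046,0,-0.034,0],[0.0525,0,-0.037,0],[0.059,0,-0.0395,0],[0.066,0,-0.042,0],[0.073,0,-0.0435,0],[0.08,0,-0.0455,0],[0.087,0,-0.0465,0],[0.094,0,-0.0475,0],[0.1015,0,-0.0477,0],[0.1085,0,-0.0478,0],[0.1155,0,-0.0476,0],[0.123,0,-0.047,0],[0.13,0,-0.046,0]]'; python3 -m handwheel '[[0.007,0,0.0013,0],[0.014,0,0.003,0],[0.021,0,0.005,0],[0.0275,0,0.0075,0],[0.0275,0,0.0075,0]]'; python3 go.py 500 247 76 48.8; python3 - <<'E'
from m1 import *
s=arm.camera("scene");t=arm.camera("top")
crop(s,270,60,370,150,7,"pics/s16.png");crop(t,65,135,185,270,4.5,"pics/t16.png")
E
```

```text
t: 40.27
ee_pos: [0.5216, 0.3708, 0.185]
ee_rot: [-179.9, -0.1, 48.9]
force: [-4.1, 1.4, 3.3]
finger_gap: 0.0136
t: 40.68
ee_pos: [0.5402, 0.3926, 0.1774]
ee_rot: [-179.9, -0.2, 48.9]
force: [-4.1, 3.1, 3.8]
finger_gap: 0.0135
d [-0.1364  0.0656  0.101 ] spin 0.0013 rows>= 4.4 | at [540.2 392.6 177.4] [-1.7991e+02 -1.6000e-01  4.8880e+01] F [-4.1  3.1  3.8] gap 13.5 j7 -92.0 t 40.68
```

View pics/s16.png

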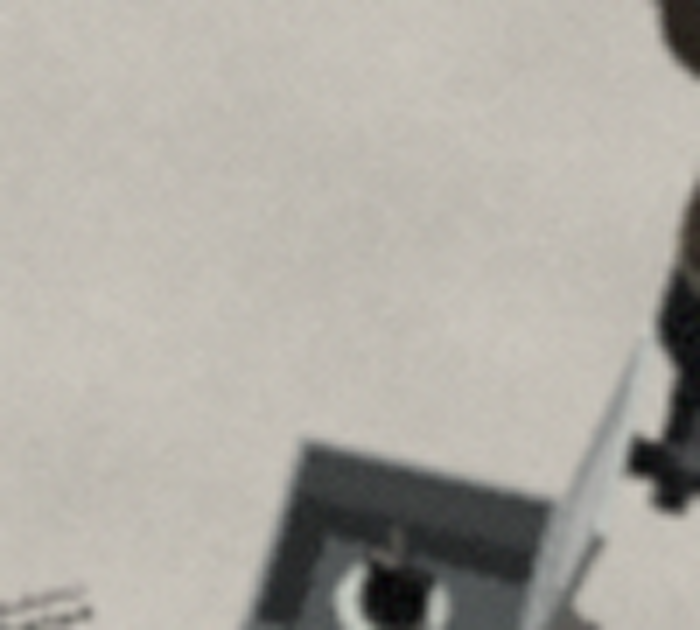

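View pics/t16.png

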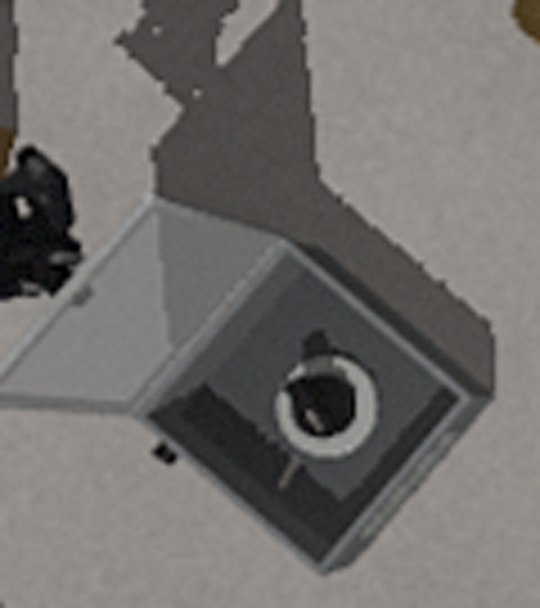

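```bash
python3 -m handwheel '[[0,0,0,0],[0,0,0,0],[0,0,0,0],[0,0,0,0],[0,0,-0.01,0],[0,0,-0.03,0],[0,0,-0.06,0],[0,0,-0.09,0],[0,0,-0.12,0],[0,0,-0.13,0],[0,0,-0.13,0]]' 0.5; python3 - <<'E'
from m1 import *
s=arm.camera("scene");t=arm.camera("top")
crop(s,280,90,380,180,7,"pics/s17.png");crop(t,65,135,185,270,4.5,"pics/t17.png")
import pickle;pickle.dump((t,s),open("c2.pkl","wb"))
E
python3 go.py 453 291 240 0
```

```text
t: 41.7
ee_pos: [0.5409, 0.3906, 0.3118]
ee_rot: [179.9, -0.4, 48.8]
force: [0.2, 0.5, 0.2]
finger_gap: 0.0428
d [-0.1313 -0.0005  0.0672] spin 0.8515 rows>= 6.8 | at [539.9 389.4 307.3] [ 1.7998e+02 -1.0000e-02  4.8790e+01] F [-1.5 -0.6 -1. ] gap 43.1 j7 -90.0 t 41.8
```

View pics/s17.png

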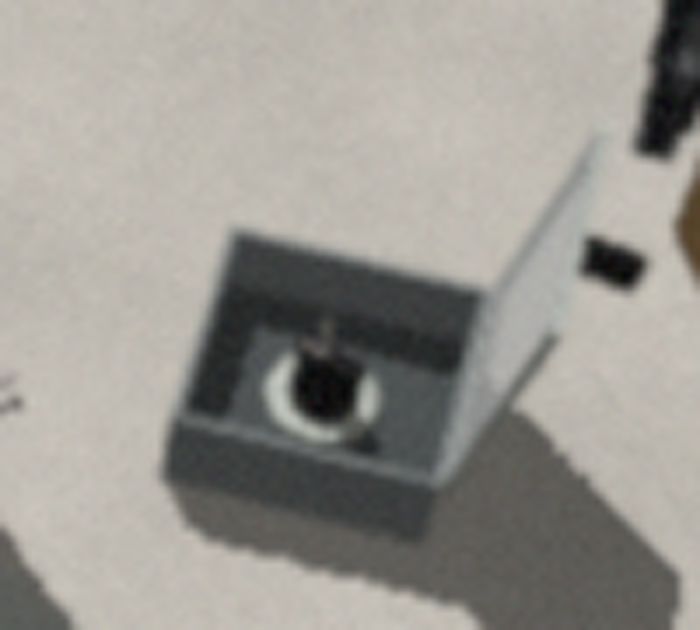

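View pics/t17.png

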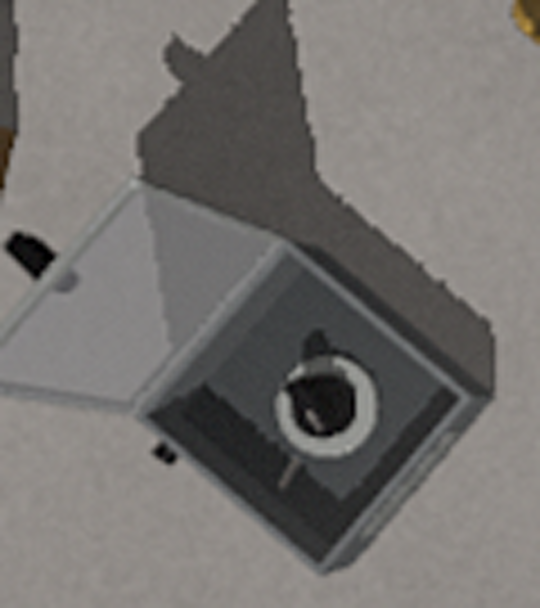

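```bash
python3 - <<'E'
from m1 import *
import pickle;t,s=pickle.load(open("c2.pkl","rb"))
for c,b,f in((t,(118,200,158,250),"pics/t18.png"),(s,(305,125,345,165),"pics/s18.png")):
    im=c["pixels"][b[1]:b[3],b[0]:b[2],::-1].astype(float); im=np.clip(255*(im/255)**.5,0,255).astype(np.uint8)
    cv2.imwrite(f,cv2.resize(im,None,fx=12,fy=12,interpolation=cv2.INTER_CUBIC))
E
```

```text
(no output)
```

View pics/t18.png

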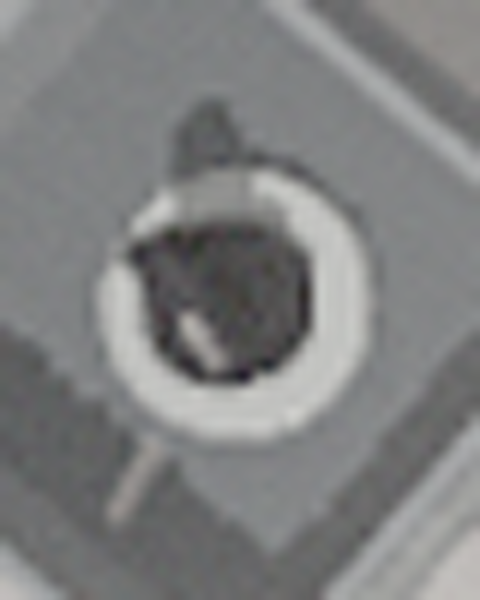

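View pics/s18.png

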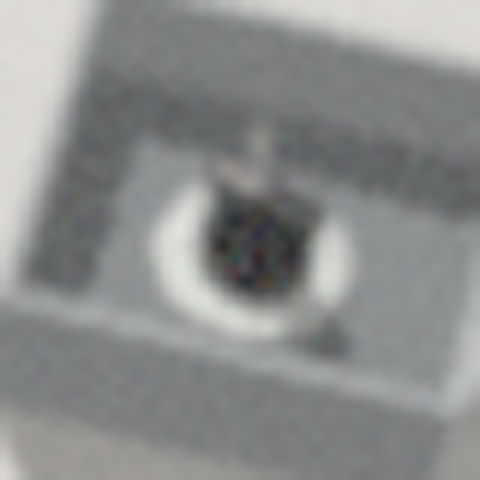

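```bash
cat > kn.py <<'E'
from m1 import *
import pickle
def W(c,b,p,z): return onz(c,b[0]+(p[0]+.5)/12-.5,b[1]+(p[1]+.5)/12-.5,z)[:2]*1000
yaw=48.8
def ang(v): # clockwise from box front
    return np.radians((yaw+180-np.degrees(np.arctan2(v[1],v[0]))+180)%360-180)
E
python3 - <<'E'
from kn import *
t,s=pickle.load(open("c2.pkl","rb")); b=(118,200)
# ring outer: ellipse fit from bright mask
g=t["pixels"].astype(int).min(2)
sub=g[200:250,118:158]; m=(cv2.resize(sub.astype(np.float32),None,fx=12,fy=12,interpolation=cv2.INTER_CUBIC)>130).astype(np.uint8)
cs,_=cv2.findContours(m,cv2.RETR_EXTERNAL,cv2.CHAIN_APPROX_NONE)
for c in cs:
    if cv2.contourArea(c)>8000: print(cv2.contourArea(c),cv2.minEnclosingCircle(c),cv2.boundingRect(c))
print("ring by eye",W(t,b,(235,303),.015), "r",np.linalg.norm(W(t,b,(100,303),.015)-W(t,b,(370,303),.015))/2)
ax=W(t,b,(235,303),.015)
p0,p1=W(t,b,(185,318),.058),W(t,b,(220,368),.058)
print("ptr",p0,p1,"rel",p0-ax,p1-ax,"ang line",ang(p1-p0),"ang from axis",ang((p0+p1)/2-ax))
m=W(t,b,(133,483),.015);m0=W(t,b,(152,445),.015);m1=W(t,b,(115,520),.015); print("mark",m,ang(m-ax),ang(m1-m0),np.linalg.norm(m-ax))
B=np.array([453.5,291.6]);print("box coords axis",(ax-B)@[np.cos(np.radians(48.8)),np.sin(np.radians(48.8))],(ax-B)@[-np.sin(np.radians(48.8)),np.cos(np.radians(48.8))])
E
```

```text
17003.5 ((237.45933532714844, 305.2724609375), 130.65586853027344) (108, 178, 254, 255)
ring by eye [453.33891924 293.53497426] r 34.35915858590798
ptr [450.33716991 290.26474927] [438.09030593 281.53527897] rel [-3.00174933 -3.27022499] [-15.24861331 -11.99969529] ang line 0.23246077244827984 ang from axis 0.15500389730906539
mark [408.12985039 318.73155189] 1.360177599731852 1.3013711450400622 51.756424051274415
box coords axis 1.3498012827917878 1.395746717389672
```

```bash
python3 go.py 452.9 293.1 250 37.3; python3 -m handwheel '[[-0.005,0,0,-0.05],[-0.015,0,0,-0.15],[-0.03,0,0,-0.27],[-0.045,0,0,-0.39],[-0.06,0,0,-0.51],[-0.075,0,0,-0.63],[-0.09,0,0,-0.75],[-0.105,0,0,-0.87],[-0.117,0,0,-0.99],[-0.125,0,0,-1.11],[-0.13,0,0,-1.23],[-0.13,0,0,-1.35],[-0.13,0,0,-1.47],[-0.13,0,0,-1.59],[-0.13,0,0,-1.71],[-0.13,0,0,-1.83],[-0.13,0,0,-1.95],[-0.13,0,0,-2.05],[-0.13,0,0,-2.1],[-0.13,0,0,-2.1]]'; python3 go.py 452.9 293.1 150 37.3
```

```text
d [-0.1298 -0.002   0.0572] spin 0.2005 rows>= 3.4 | at [539.9 389.4 307.3] [ 1.7998e+02 -1.0000e-02  4.8790e+01] F [-1.5 -0.6 -1. ] gap 43.1 j7 -90.0 t 41.8
t: 43.47
ee_pos: [0.4537, 0.2911, 0.3055]
ee_rot: [-179.9, -0.1, 169.2]
force: [-0.8, -0.4, 0.3]
finger_gap: 0.0428
d [0.0008 0.0021 0.1555] spin -0.8386 rows>= 6.7 | at [453.7 291.1 305.5] [-1.7990e+02 -1.4000e-01  1.6925e+02] F [-0.8 -0.4  0.3] gap 42.8 j7 28.0 t 43.47
```

```bash
python3 -m handwheel '[[0,0.001,0.01,-0.1],[0.001,0.002,0.03,-0.22],[0.001,0.002,0.055,-0.34],[0.001,0.002,0.08,-0.46],[0.001,0.002,0.105,-0.58],[0.001,0.002,0.13,-0.7],[0.001,0.002,0.148,-0.8],[0.001,0.002,0.155,-0.839],[0.001,0.002,0.155,-0.839],[0.001,0.002,0.155,-0.839],[0.001,0.002,0.155,-0.839]]' 0.5; python3 go.py 452.9 293.1 34 37.3;python3 - <<'E'
from m1 import *
s=arm.camera("scene")
crop(s,280,90,380,180,7,"pics/s19.png")
E
```

```text
t: 44.38
ee_pos: [0.4536, 0.2942, 0.1525]
ee_rot: [180.0, 0.0, -142.9]
force: [1.2, -1.1, -0.7]
finger_gap: 0.0429
d [ 0.0013 -0.0005  0.1185] spin -0.0042 rows>= 2.8 | at [453.6 294.2 152.5] [ 1.7999e+02  1.0000e-02 -1.4294e+02] F [ 1.2 -1.1 -0.7] gap 42.9 j7 63.0 t 44.38
```

View pics/s19.png

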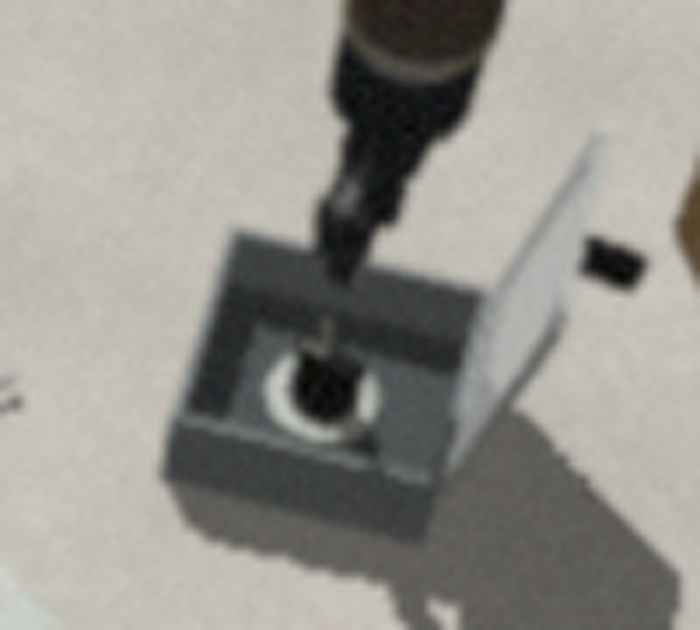

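```bash
python3 -m handwheel '[[0.001,0,0.01,0],[0.001,0,0.03,0],[0.001,0,0.055,0],[0.001,0,0.08,0],[0.001,0,0.1,0],[0.001,0,0.112,0],[0.001,0,0.119,0],[0.001,0,0.12,0],[0.001,0,0.12,0],[0.001,0,0.12,0]]'; python3 go.py 452.9 293.1 33 37.3; python3 -m handwheel '[[0,0,0,0],[0,0,0,0],[0,0,0,0],[0,0,0,0],[0,0,0,0],[0,0,0,0]]' 0 30;  python3 go.py 452.9 293.1 33 37.3
```

```text
t: 45.27
ee_pos: [0.4533, 0.2941, 0.0333]
ee_rot: [-180.0, 0.1, -142.8]
force: [-0.1, 0.2, 0.0]
finger_gap: 0.0425
d [ 0.0009 -0.0005  0.0003] spin -0.0019 rows>= 0.0 | at [453.3 294.1  33.3] [-1.7999e+02  9.0000e-02 -1.4281e+02] F [-0.1  0.2  0. ] gap 42.5 j7 55.0 t 45.27
t: 45.77
ee_pos: [0.4546, 0.2928, 0.0334]
ee_rot: [-179.9, 0.1, -142.9]
force: [3.3, -3.1, 5.3]
finger_gap: 0.0136
d [0.0012 0.0013 0.0004] spin -0.0032 rows>= 0.0 | at [454.6 292.8  33.4] [-1.7986e+02  1.2000e-01 -1.4288e+02] F [ 3.3 -3.1  5.3] gap 13.6 j7 55.0 t 45.77
```

```bash
python3 -m handwheel '[[0,-0.001,0,0.05],[0,-0.0018,0,0.12],[0,-0.0018,0,0.2],[0,-0.0018,0,0.28],[0,-0.0018,0,0.36],[0,-0.0018,0,0.44],[0,-0.0018,0,0.52],[0,-0.0018,0,0.6],[0,-0.0018,0,0.68],[0,-0.0018,0,0.76],[0,-0.0018,0,0.84],[0,-0.0018,0,0.92],[0,-0.0018,0,1.0],[0,-0.0018,0,1.08],[0,-0.0018,0,1.14],[0,-0.0018,0,1.18],[0,-0.0018,0,1.195],[0,-0.0018,0,1.195],[0,-0.0018,0,1.195],[0,-0.0018,0,1.195]]'; python3 go.py 452.9 293.1 33 -31.4
```

```text
t: 47.43
ee_pos: [0.4548, 0.2928, 0.0334]
ee_rot: [179.9, 0.1, 148.8]
force: [0.2, 0.8, 8.0]
finger_gap: 0.0136
d [ 0.0018 -0.0007  0.0004] spin 0.0032 rows>= 0.0 | at [454.8 292.8  33.4] [1.7987e+02 6.0000e-02 1.4879e+02] F [0.2 0.8 8. ] gap 13.6 j7 -2.0 t 47.43
```

Yaw is within 0.2° of the target. Release, rise, look.

```bash
python3 -m handwheel '[[0,0,0,0],[0,0,0,0],[0,0,0,0],[0,0,0,0],[0,0,-0.01,0],[0,0,-0.03,0],[0,0,-0.06,0],[0,0,-0.1,0],[0,0,-0.14,0],[0,0,-0.18,0],[0,0,-0.22,0],[0,0,-0.25,0],[0,0,-0.27,0],[0,0,-0.27,0]]' 0.4; python3 go.py 545 394 300 48.8;  python3 -m handwheel '[[-0.01,-0.01,0,-0.1],[-0.02,-0.03,0,-0.2],[-0.03,-0.06,0,-0.3],[-0.03,-0.09,0,-0.4],[-0.03,-0.11,0,-0.5],[-0.03,-0.13,0,-0.6],[-0.03,-0.13,0,-0.6]]'; python3 - <<'E'
from m1 import *
import pickle
s=arm.camera("scene");t=arm.camera("top");pickle.dump((t,s),open("c3.pkl","wb"))
crop(s,280,90,380,180,7,"pics/s20.png")
b=(118,200,158,250)
im=t["pixels"][b[1]:b[3],b[0]:b[2],::-1].astype(float); im=np.clip(255*(im/255)**.5,0,255).astype(np.uint8)
cv2.imwrite("pics/t20.png",cv2.resize(im,None,fx=12,fy=12,interpolation=cv2.INTER_CUBIC))
E
python3 go.py 545 394 300 48.8
```

```text
t: 48.6
ee_pos: [0.4549, 0.2936, 0.3079]
ee_rot: [179.6, 0.2, 148.8]
force: [0.2, -0.0, -0.2]
finger_gap: 0.0341
d [-0.0249  0.1326  0.0088] spin -1.397 rows>= 11.2 | at [454.9 293.6 307.9] [179.61   0.22 148.76] F [ 0.2 -0.  -0.2] gap 34.1 j7 11.0 t 48.6
t: 49.18
ee_pos: [0.4102, 0.162, 0.3018]
ee_rot: [-179.8, -0.1, -176.6]
force: [0.3, 0.1, 0.6]
finger_gap: 0.0342
d [-0.1448  0.2221  0.0023] spin -0.8005 rows>= 6.4 | at [411.8 164.8 302.4] [-1.7996e+02  3.0000e-02 -1.7707e+02] F [0.9 0.5 0.9] gap 34.0 j7 61.0 t 49.28
```

View pics/t20.png

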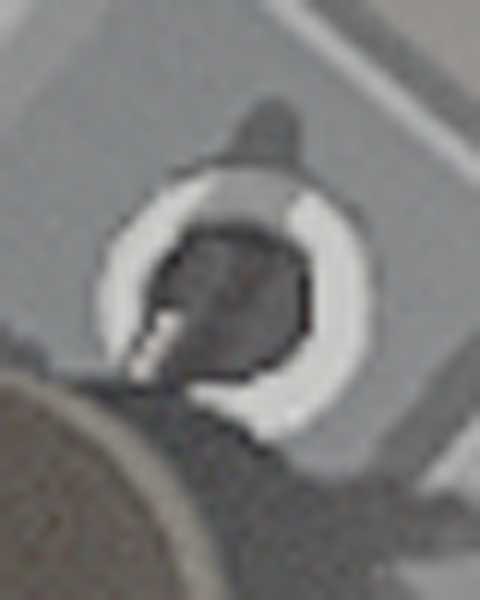

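View pics/s20.png

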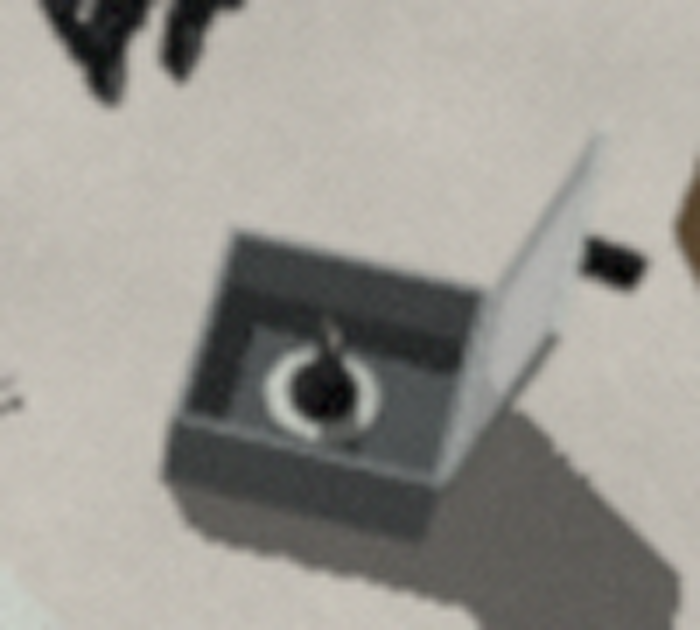

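```bash
python3 go.py 545 394.5 300 48.8; python3 -m handwheel '[[-0.008,0.012,0,-0.05],[-0.022,0.033,0,-0.13],[-0.04,0.06,0,-0.23],[-0.058,0.088,0,-0.33],[-0.076,0.116,0,-0.43],[-0.094,0.144,0,-0.53],[-0.112,0.172,0,-0.63],[-0.127,0.195,0,-0.72],[-0.138,0.212,0,-0.78],[-0.144,0.221,0,-0.8],[-0.145,0.2225,0,-0.8],[-0.145,0.2225,0,-0.8],[-0.145,0.2225,0,-0.8],[-0.145,0.2225,0,-0.8]]' 0.5;  python3 go.py 545 394.5 175 48.8
```

```text
d [-0.1448  0.2226  0.0023] spin -0.8005 rows>= 6.4 | at [411.8 164.8 302.4] [-1.7996e+02  3.0000e-02 -1.7707e+02] F [0.9 0.5 0.9] gap 34.0 j7 61.0 t 49.28
t: 50.45
ee_pos: [0.5446, 0.3948, 0.3024]
ee_rot: [-180.0, -0.0, -131.1]
force: [-0.2, 0.0, 0.1]
finger_gap: 0.0427
d [-0.     -0.0004  0.1274] spin 0.001 rows>= 3.1 | at [544.6 394.8 302.4] [-1.7997e+02 -1.0000e-02 -1.3114e+02] F [-0.2  0.   0.1] gap 42.7 j7 81.0 t 50.45
```

```bash
python3 -m handwheel '[[0,0,0.01,0],[0,0,0.03,0],[0,0,0.055,0],[0,0,0.08,0],[0,0,0.1,0],[0,0,0.115,0],[0,0,0.123,0],[0,0,0.127,0],[0,0,0.127,0],[0,0,0.127,0]]'; python3 go.py 545 394.5 175 48.8; python3 -m handwheel '[[0,0,0,0],[0,0,0,0],[0,0,0,0],[0,0,0,0],[0,0,0,0],[0,0,0,0]]' 0 30;  python3 go.py 545 394.5 175 48.8;python3 - <<'E'
from m1 import *
s=arm.camera("scene")
crop(s,290,70,390,160,7,"pics/s21.png")
E
```

```text
t: 51.28
ee_pos: [0.5451, 0.3955, 0.1762]
ee_rot: [-180.0, 0.1, -131.1]
force: [0.4, -0.5, -0.6]
finger_gap: 0.0428
d [ 0.0008 -0.0006  0.0012] spin 0.0021 rows>= 0.0 | at [545.1 395.5 176.2] [-1.7999e+02  7.0000e-02 -1.3108e+02] F [ 0.4 -0.5 -0.6] gap 42.8 j7 77.0 t 51.28
t: 51.78
ee_pos: [0.5439, 0.3969, 0.1765]
ee_rot: [179.9, 0.1, -131.0]
force: [-4.3, 1.3, 5.2]
finger_gap: 0.0134
d [ 0.0011 -0.0024  0.0015] spin 0.0042 rows>= 0.1 | at [543.9 396.9 176.5] [ 1.7993e+02  9.0000e-02 -1.3096e+02] F [-4.3  1.3  5.2] gap 13.4 j7 77.0 t 51.78
```

View pics/s21.png

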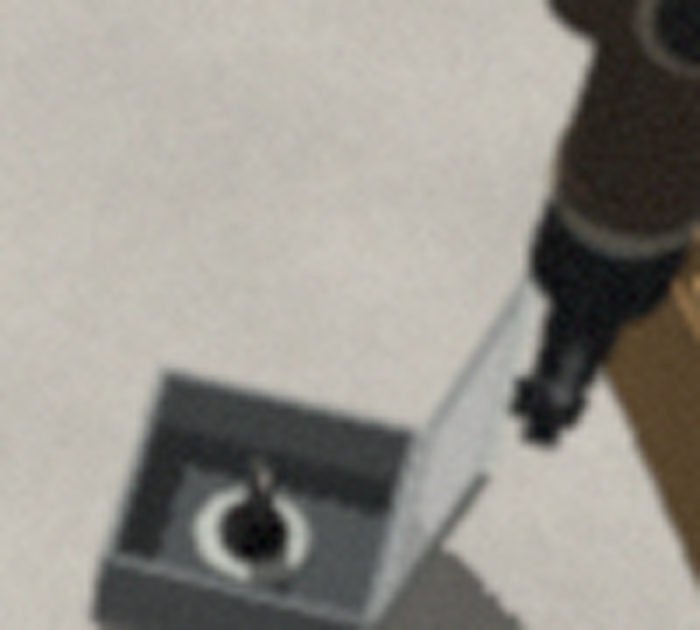

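```bash
python3 -m handwheel '[[0.0066,0.001,-0.0027,0],[0.0134,0.001,-0.005,0],[0.02,0.001,-0.007,0],[0.0273,0.001,-0.009,0],[0.0344,0.001,-0.01,0],[0.0415,0.001,-0.011,0],[0.0487,0.001,-0.0117,0],[0.056,0.001,-0.012,0],[0.063,0.001,-0.0118,0],[0.07,0.001,-0.0114,0],[0.0774,0.001,-0.0105,0],[0.0845,0.001,-0.0094,0],[0.0915,0.001,-0.0078,0],[0.0984,0.001,-0.006,0],[0.1053,0.001,-0.0037,0],[0.112,0.001,-0.0012,0],[0.1186,0.001,0.0017,0],[0.125,0.001,0.005,0],[0.1313,0.001,0.0085,0],[0.1373,0.001,0.0123,0]]'; python3 go.py 414.9 246 76 48.8;python3 - <<'E'
from m1 import *
s=arm.camera("scene")
crop(s,270,70,370,160,7,"pics/s22.png")
E
```

```text
t: 53.5
ee_pos: [0.4538, 0.2916, 0.1627]
ee_rot: [-180.0, -0.0, -131.1]
force: [1.6, 0.7, 2.5]
finger_gap: 0.0135
d [ 0.0599 -0.0006  0.0867] spin 0.002 rows>= 2.5 | at [453.8 291.6 162.7] [-1.7996e+02 -1.0000e-02 -1.3109e+02] F [1.6 0.7 2.5] gap 13.5 j7 79.0 t 53.5
```

View pics/s22.png

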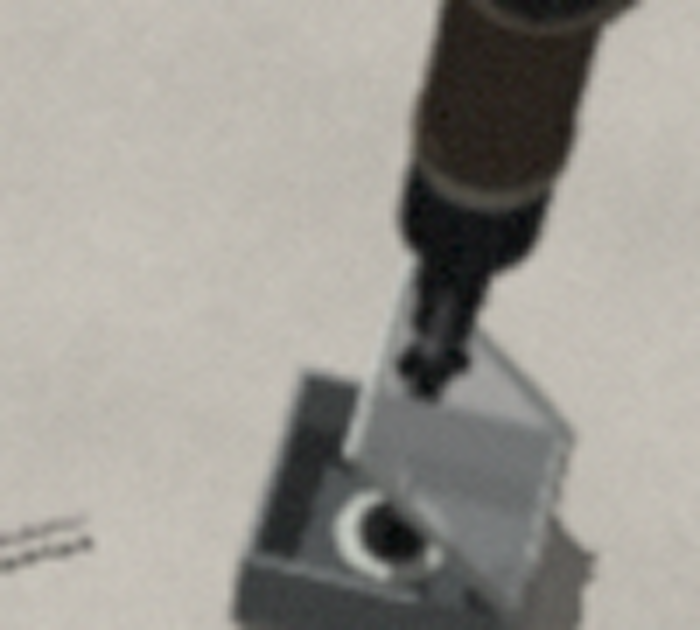

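```bash
python3 -m handwheel '[[0.006,0,0.004,0],[0.0116,0,0.0086,0],[0.017,0,0.0133,0],[0.022,0,0.0183,0],[0.027,0,0.0235,0],[0.032,0,0.029,0],[0.036,0,0.0347,0],[0.04,0,0.0405,0],[0.044,0,0.0467,0],[0.0475,0,0.053,0],[0.051,0,0.0595,0],[0.0535,0,0.066,0],[0.056,0,0.073,0],[0.058,0,0.079,0],[0.0595,0,0.084,0],[0.0598,0,0.0865,0],[0.0598,0,0.0865,0],[0.0598,0,0.0865,0]]'; python3 go.py 414.9 246 76 48.8
```

```text
t: 55.05
ee_pos: [0.4146, 0.2458, 0.0756]
ee_rot: [-180.0, -0.1, -131.1]
force: [4.9, -4.5, -0.3]
finger_gap: 0.0135
d [-0.0004 -0.0001 -0.0004] spin 0.0015 rows>= 0.0 | at [414.6 245.8  75.6] [-1.7995e+02 -1.2000e-01 -1.3111e+02] F [ 4.9 -4.5 -0.3] gap 13.5 j7 74.0 t 55.05
```

Release and retreat toward the base side, then check everything.

```bash
python3 -m handwheel '[[0,0,0,0],[0,0,0,0],[0,0,0,0],[0,0,0,0],[0,0,-0.01,0],[0,0,-0.03,0],[0,0,-0.06,0],[0,0,-0.1,0],[0,0,-0.14,0],[0,0,-0.18,0],[0,0,-0.2,0],[0,0,-0.2,0]]' 0.5; python3 go.py 370 -300 280 -131.2
```

```text
t: 56.05
ee_pos: [0.4157, 0.2494, 0.2818]
ee_rot: [-179.8, 0.4, -131.0]
force: [-0.5, 1.0, 0.3]
finger_gap: 0.0429
d [ 4.445e-01 -3.262e-01 -2.000e-04] spin 0.003 rows>= 13.2 | at [415.7 249.4 281.8] [-179.81    0.4  -131.03] F [-0.5  1.   0.3] gap 42.9 j7 90.0 t 56.05
```

```bash
python3 -m handwheel '[[0.01,-0.007,0,0.08],[0.03,-0.022,0,0.18],[0.06,-0.044,0,0.28],[0.09,-0.066,0,0.38],[0.12,-0.088,0,0.48],[0.15,-0.11,0,0.58],[0.18,-0.132,0,0.68],[0.21,-0.154,0,0.78],[0.24,-0.176,0,0.88],[0.27,-0.198,0,0.98],[0.3,-0.22,0,1.08],[0.33,-0.242,0,1.18],[0.36,-0.264,0,1.2],[0.39,-0.286,0,1.2],[0.415,-0.305,0,1.2],[0.433,-0.318,0,1.2],[0.442,-0.325,0,1.2],[0.4445,-0.326,0,1.2],[0.4445,-0.326,0,1.2]]' ; python3 go.py 370 -300 280 -131.2; python3 - <<'E'
from m1 import *
import pickle
t=arm.camera("top");s=arm.camera("scene");pickle.dump((t,s),open("c4.pkl","wb"))
cv2.imwrite("pics/t23.png",cv2.resize(t["pixels"][:,:,::-1],(800,600),interpolation=cv2.INTER_CUBIC));cv2.imwrite("pics/s23.png",cv2.resize(s["pixels"][:,:,::-1],(800,600),interpolation=cv2.INTER_CUBIC))
crop(t,85,155,185,270,5.2,"pics/t24.png")
for n,ps,pt in(("r0",(270,198.4),(241.4,177.9)),("s0",(257.1,184.6),(249,203)),("s1",(285.6,187.4),(216.5,184.8)),("r1",(272.5,173.9),(223.5,210.3))):
    for c,p in((t,pt),(s,ps)):
        try: q=piece(c,*p,.023); print(n,q[0].round(1),np.round(q[1][1],1))
        except Exception as e: print(n,"?")
E
```

```text
t: 57.63
ee_pos: [0.3684, -0.3011, 0.2762]
ee_rot: [179.9, -0.0, 160.2]
force: [-0.3, 0.2, 1.2]
finger_gap: 0.043
d [-0.0011  0.0016 -0.0038] spin -1.1975 rows>= 9.6 | at [ 368.4 -301.1  276.2] [ 1.7994e+02 -5.0000e-02  1.6019e+02] F [-0.3  0.2  1.2] gap 43.0 j7 100.0 t 57.63
r0 [592.9 -26. ] [45.4 45. ]
r0 [596.3 -25.2] [43.4 47.4]
s0 [514.3 -50.3] [44.1 44.5]
s0 [517.8 -48.8] [47.  45.3]
s1 [571.4  50.2] [47.  45.5]
s1 [574.5  51.6] [46.4 45.2]
r1 [494.6  28.9] [45.7 45. ]
r1 [497.5  29.7] [43.9 45.9]
```

View pics/t23.png

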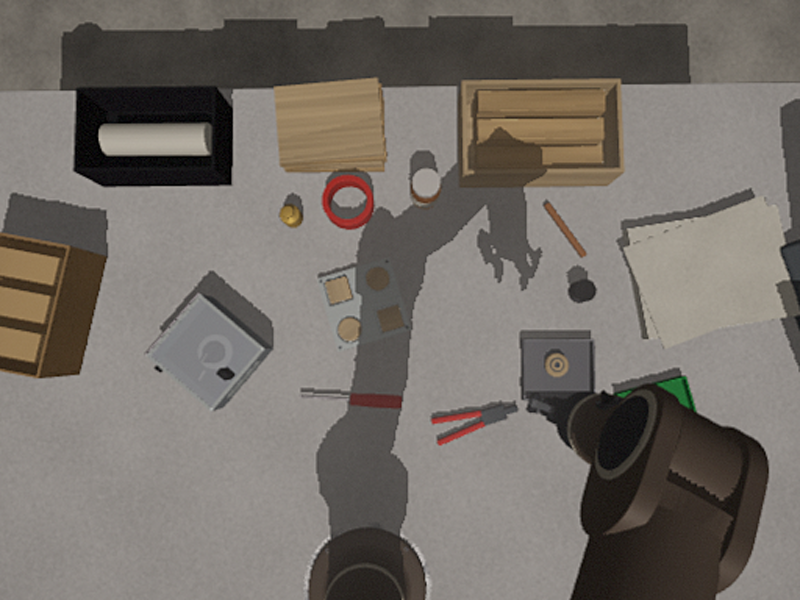

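View pics/s23.png

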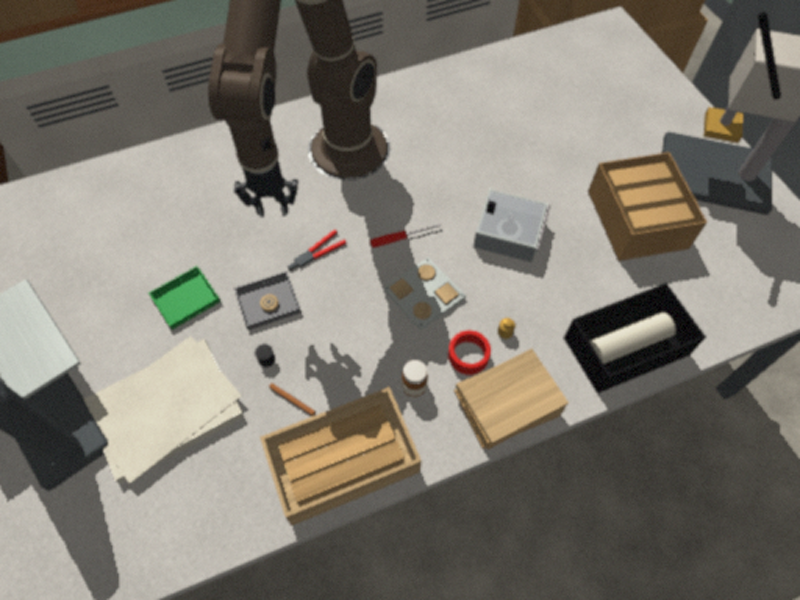

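View pics/t24.png

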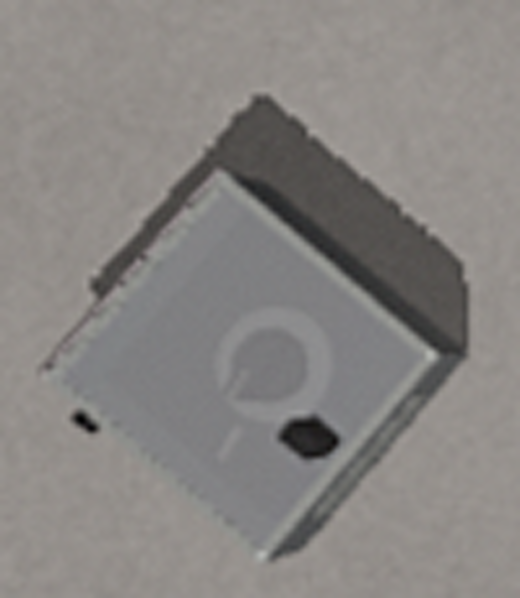

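```bash
python3 - <<'E'
from m1 import *
import pickle
t,s=pickle.load(open("c4.pkl","rb"))
for c,b,f in((t,(200,160,270,230),"pics/t25.png"),(s,(235,155,305,215),"pics/s25.png")):
    im=c["pixels"][b[1]:b[3],b[0]:b[2],::-1].astype(float); im=np.clip(255*(im/255)**.5,0,255).astype(np.uint8)
    cv2.imwrite(f,cv2.resize(im,None,fx=8,fy=8,interpolation=cv2.INTER_CUBIC))
for c,p in((t,(249,203)),(s,(257,184.5))): print(piece(c,*p,.023)[1])
a,b=piece(t,249,203)[2],piece(s,257,184.5)[2];print((tri(t,a,s,b)[0]*1000).round(1))
E
```

```text
((514.4666748046875, -50.5267219543457), (44.14751052856445, 44.4957275390625), 15.603311538696289)
((517.6878662109375, -49.1175651550293), (46.931888580322266, 44.93865203857422), 15.744140625)
[514.9 -48.9  18.2]
```

View pics/t25.png

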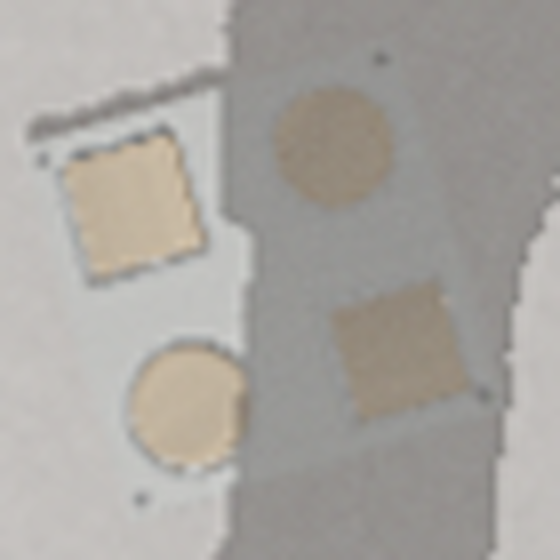

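View pics/s25.png

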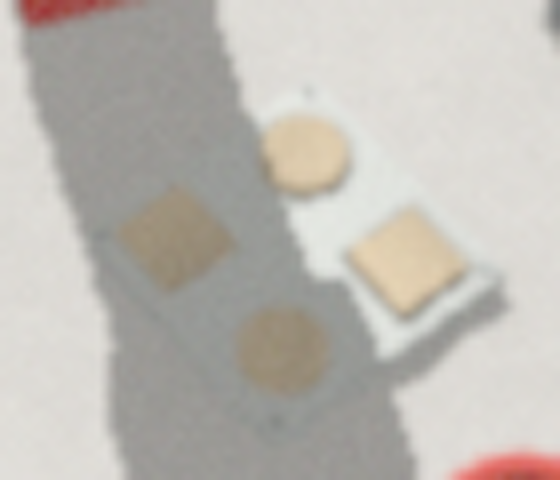

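```bash
python3 - <<'E'
from m1 import *
import pickle
for f in("c1","c2","c3","c4"):
    t,s=pickle.load(open(f+".pkl","rb"))
    for nm,c,p in(("t",t,(249,203)),("s",s,(257,184.5))):
        try:
            q=piece(c,*p,.023);print(f,nm,q[0].round(1),np.round(q[1][1],1),round(q[1][2],1), np.median(c["pixels"][int(p[1])-3:int(p[1])+4,int(p[0])-3:int(p[0])+4]))
        except Exception as e: print(f,nm,"fail")
E
```

```text
c1 t [516.5 -47.6] [45.7 44.5] 16.3 96.0
c1 s [519.1 -46.8] [46.5 45.1] 16.4 122.0
c2 t [516.4 -48.2] [46.  45.4] 15.0 125.0
c2 s [519.  -46.6] [46.2 44.6] 16.6 165.0
c3 t [514.3 -50.6] [44.7 44.9] 16.2 79.0
c3 s [517.3 -48.3] [47.8 43.6] 16.4 80.0
c4 t [514.3 -50.3] [44.1 44.5] 15.6 76.0
c4 s [517.7 -48.8] [46.9 44.9] 15.7 80.0
```

```bash
python3 go.py 520 370 320 -131.2; python3 -m handwheel '[[0,-0.01,-0.01,-0.05],[0,-0.03,-0.02,-0.1],[0,-0.06,-0.03,-0.15],[0,-0.1,-0.04,-0.2],[0,-0.14,-0.04,-0.25],[0,-0.14,-0.04,-0.25]]'; python3 go.py 520 370 320 -131.2
```

```text
d [ 0.0836  0.6819 -0.0431] spin -1.1955 rows>= 16.5 | at [ 368.9 -300.1  276.5] [ 1.7997e+02 -1.0000e-02  1.6031e+02] F [0.6 0.3 0.3] gap 42.9 j7 100.0 t 57.73
t: 58.23
ee_pos: [0.3174, -0.4394, 0.3167]
ee_rot: [-179.8, -0.0, 174.3]
force: [-1.0, -0.0, -0.2]
finger_gap: 0.0426
d [-0.1212  0.8255 -0.0062] spin -0.9512 rows>= 20.0 | at [ 317.4 -439.4  316.7] [-1.798e+02 -5.000e-02  1.743e+02] F [-1.  -0.  -0.2] gap 42.6 j7 129.0 t 58.23
```

```bash
python3 -m handwheel '[[-0.01,0.02,0,0],[-0.03,0.05,0,0],[-0.05,0.08,0,0],[-0.07,0.11,0,0],[-0.085,0.145,0,0],[-0.095,0.18,0,0],[-0.1,0.215,0,0],[-0.1,0.25,0,0],[-0.1,0.285,0,0],[-0.1,0.32,0,0],[-0.1,0.355,0,0],[-0.1,0.39,0,0],[-0.1,0.425,0,0],[-0.1,0.46,0,0],[-0.1,0.495,0,0],[-0.1,0.53,0,0],[-0.1,0.565,0,0],[-0.105,0.6,0,0],[-0.11,0.63,0,0],[-0.11,0.65,0,0]]'; python3 -m handwheel '[[0,0.03,0,0],[0,0.06,0,0],[0,0.09,0,0],[0,0.12,0,0],[0,0.15,0,0],[0,0.17,0,0],[0,0.17,0,0],[0,0.17,0,0]]';python3 - <<'E'
from m1 import *
import pickle
t=arm.camera("top");s=arm.camera("scene");pickle.dump((t,s),open("c5.pkl","wb"))
for c,b,f in((t,(200,160,270,230),"pics/t26.png"),(s,(235,155,305,215),"pics/s26.png")):
    im=c["pixels"][b[1]:b[3],b[0]:b[2],::-1]
    cv2.imwrite(f,cv2.resize(im,None,fx=8,fy=8,interpolation=cv2.INTER_CUBIC))
for n,ps,pt in(("r0",(270,198.4),(241.4,177.9)),("s0",(257.1,184.6),(249,203)),("s1",(285.6,187.4),(216.5,184.8)),("r1",(272.5,173.9),(223.5,210.3))):
    a=piece(t,*pt,.023);b=piece(s,*ps,.023)
    print(n,a[0].round(1),b[0].round(1),(tri(t,a[2],s,b[2])[0]*1000).round(1),a[1][2],b[1][2],a[1][1],b[1][1])
E
```

```text
t: 59.9
ee_pos: [0.4914, 0.2076, 0.3167]
ee_rot: [179.9, 0.0, 174.8]
force: [-0.2, -0.7, -0.1]
finger_gap: 0.0427
t: 60.57
ee_pos: [0.5066, 0.3745, 0.3163]
ee_rot: [180.0, -0.1, 174.8]
force: [0.1, 0.1, -0.8]
finger_gap: 0.0425
r0 [592.9 -26.2] [595.7 -24.9] [593.7 -25.   19.1] 44.5824089050293 70.54950714111328 (46.24272155761719, 44.983036041259766) (44.006160736083984, 45.57538604736328)
s0 [514.5 -50.8] [517.8 -48.5] [515.2 -49.1  18.9] 16.188636779785156 15.77390193939209 (45.28110122680664, 43.95641326904297) (47.02171325683594, 43.50456619262695)
s1 [571.6  50.6] [574.9  51.2] [572.3  52.   17.7] 15.485506057739258 14.638843536376953 (45.229286193847656, 45.03525161743164) (46.91363525390625, 46.99681854248047)
r1 [494.6  28.7] [498.3  29.6] [495.   30.3  17.2] 89.3477783203125 67.43199920654297 (45.281124114990234, 44.81327438354492) (42.97532272338867, 47.081661224365234)
```

View pics/t26.png

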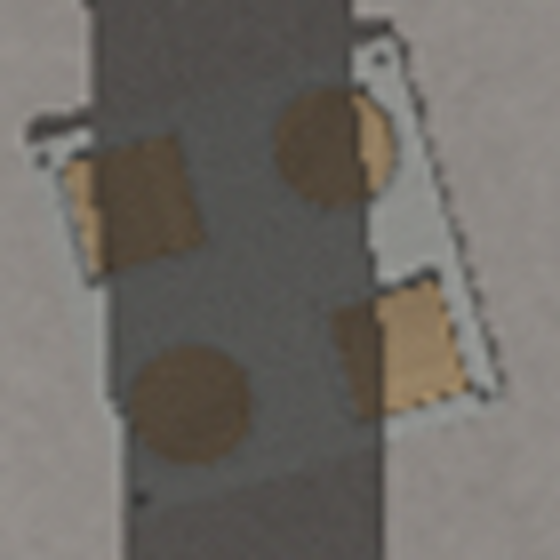

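View pics/s26.png

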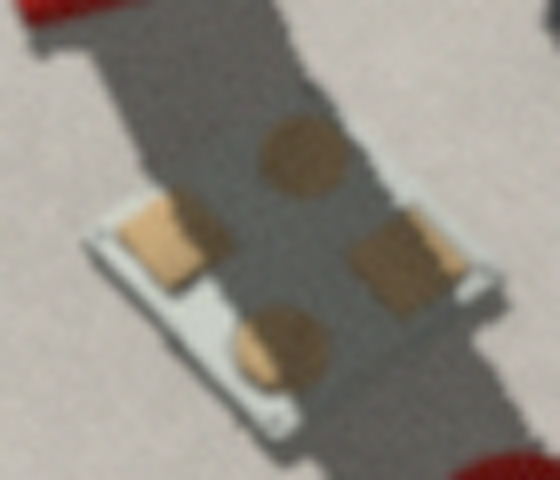

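```bash
python3 go.py 507.5 -62.6 60 174.8
```

```text
d [-0.0406 -0.4324  0.2569] spin -0.0043 rows>= 12.1 | at [508.1 371.9 316.5] [-1.7995e+02  1.0000e-02  1.7456e+02] F [ 0.8 -0.5 -0.4] gap 42.9 j7 28.0 t 60.67
```

```bash
python3 -m handwheel '[[-0.002,-0.01,0,0],[-0.005,-0.03,0,0],[-0.01,-0.065,0,0],[-0.013,-0.1,0,0],[-0.016,-0.135,0,0],[-0.02,-0.17,0.01,0],[-0.023,-0.205,0.02,0],[-0.026,-0.24,0.04,0],[-0.03,-0.275,0.06,0],[-0.033,-0.31,0.08,0],[-0.036,-0.345,0.1,0],[-0.038,-0.38,0.13,0],[-0.04,-0.405,0.16,0],[-0.0405,-0.42,0.19,0],[-0.0406,-0.429,0.22,0],[-0.0406,-0.432,0.24,0],[-0.0406,-0.4324,0.252,0],[-0.0406,-0.4324,0.257,0],[-0.0406,-0.4324,0.257,0],[-0.0406,-0.4324,0.257,0]]' 0 30; python3 go.py 507.5 -62.6 25 174.8
```

```text
t: 62.33
ee_pos: [0.5086, -0.0619, 0.0606]
ee_rot: [180.0, 0.1, 174.5]
force: [0.2, -0.3, 0.5]
finger_gap: -0.0004
d [ 0.0011 -0.0008  0.0356] spin -0.0047 rows>= 0.9 | at [508.6 -61.9  60.6] [1.8000e+02 9.0000e-02 1.7453e+02] F [ 0.2 -0.3  0.5] gap -0.4 j7 63.0 t 62.33
```

```bash
python3 -m handwheel '[[0,0,0.01,0],[0,0,0.02,0],[0,0,0.027,0],[0,0,0.031,0],[0,0,0.033,0],[0,0,0.033,0]]'; python3 -m handwheel '[[0,0,0.001,0],[0,0,0.002,0],[0,0,0.002,0]]'; python3 -m handwheel '[[0,0,0.001,0],[0,0,0.002,0],[0,0,0.003,0],[0,0,0.003,0]]'; python3 -m handwheel '[[0,0,0.001,0],[0,0,0.002,0],[0,0,0.002,0]]'
```

```text
t: 62.83
ee_pos: [0.5076, -0.062, 0.0259]
ee_rot: [180.0, -0.1, 174.5]
force: [0.3, -0.8, 1.0]
finger_gap: 0.0002
t: 63.08
ee_pos: [0.5081, -0.0622, 0.0245]
ee_rot: [-180.0, 0.0, 174.5]
force: [0.2, 0.1, 0.2]
finger_gap: -0.0001
t: 63.42
ee_pos: [0.5082, -0.0623, 0.023]
ee_rot: [-179.9, 0.0, 174.5]
force: [-5.8, -0.6, 20.3]
finger_gap: -0.0001
t: 63.67
ee_pos: [0.5083, -0.0623, 0.0229]
ee_rot: [-179.8, 0.1, 174.5]
force: [-14.4, 0.5, 44.4]
finger_gap: -0.0003
```

```bash
python3 -m handwheel '[[0,0,-0.01,0],[0,0,-0.03,0],[0,0,-0.06,0],[0,0,-0.1,0],[0,0,-0.14,0],[0,0,-0.18,0],[0,-0.03,-0.2,0],[0.01,-0.06,-0.22,0],[0.02,-0.1,-0.22,0],[0.03,-0.14,-0.22,0],[0.04,-0.18,-0.22,0],[0.05,-0.21,-0.22,0],[0.06,-0.24,-0.22,0],[0.06,-0.25,-0.22,0],[0.06,-0.25,-0.22,0],[0.06,-0.25,-0.22,0]]'; python3 - <<'E'
from m1 import *
t=arm.camera("top");s=arm.camera("scene")
for n,ps,pt in(("r0",(270,198.4),(241.4,177.9)),("s0",(257.1,184.6),(248,204)),("s1",(285.6,187.4),(216.5,184.8)),("r1",(272.5,173.9),(223.5,210.3))):
    try:
        a=piece(t,*pt,.023);b=piece(s,*ps,.023)
        print(n,a[0].round(1),b[0].round(1),(tri(t,a[2],s,b[2])[0]*1000).round(1))
    except Exception as e: print(n,e)
cv2.imwrite("pics/s27.png",cv2.resize(s["pixels"][:,:,::-1],(800,600),interpolation=cv2.INTER_CUBIC))
cv2.imwrite("pics/t27.png",cv2.resize(t["pixels"][:,:,::-1],(800,600),interpolation=cv2.INTER_CUBIC))
E
```

```text
t: 65.0
ee_pos: [0.4245, -0.3049, 0.2394]
ee_rot: [180.0, 0.0, 174.5]
force: [0.1, 0.9, 0.1]
finger_gap: 0.0003
r0 [592.8 -25.9] [595.9 -25. ] [593.6 -24.8  18.6]
s0 [514.5 -50. ] [517.7 -48.9] [515.  -48.9  18.3]
s1 [571.4  50.2] [574.4  51.7] [572.2  51.9  18.6]
r1 [494.5  28.8] [497.4  30.1] [494.9  30.3  18.7]
```

View pics/s27.png

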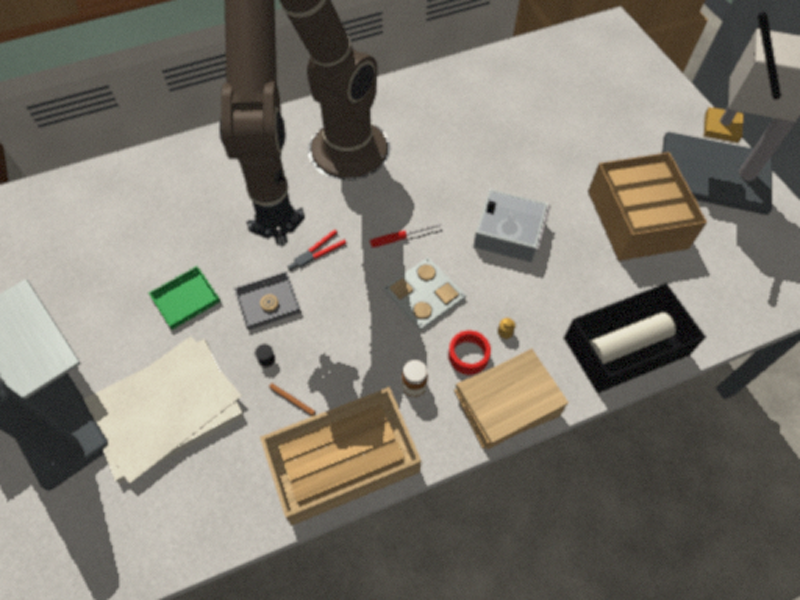

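View pics/t27.png

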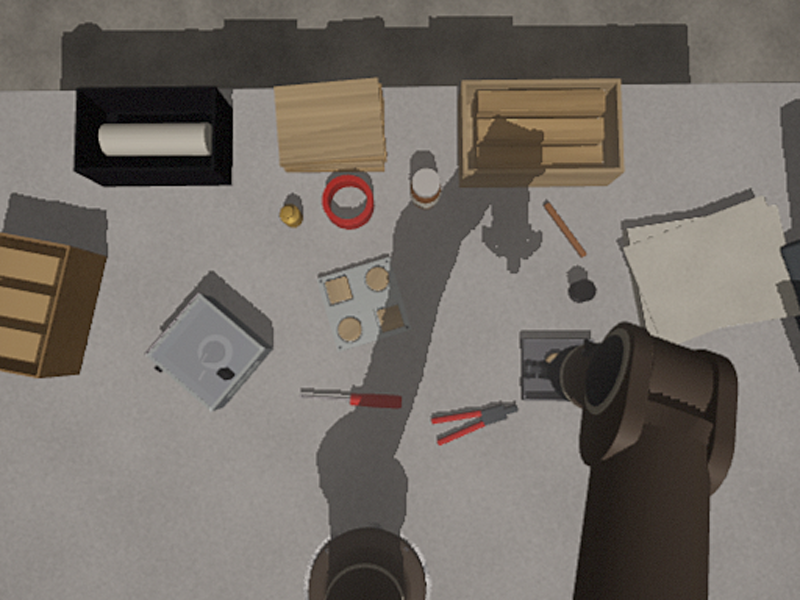

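The four blanks are in the jig (346,300 in the top view), the ringed disc is in the grey tray (scene view 269,302), and the cover is shut (210,350). The bystanders have not moved and the arm is clear, so I am handing in.

```bash
python3 -c "
from rig import arm
print(arm.finish_job())"
```

```text
the job is handed in; nothing more can be done
None
```

The job is done and handed in at about 65 s of the 210 s. No verdict came back.

**What I did:**
- The finished disc, the only stamped piece there, went from nest r0 into the grey out-tray.
- The two discs and two squares went into nests r0, r1, s0 and s1.
- I flipped the cover back, and it stayed open by itself at its stop. I then turned the knob clockwise to the mark, let go and lowered the cover shut by its handle.

**Last checks:**
- **Blanks in r0, s1 and r1:** both cameras put them within about 1 mm of their nest centres and at seated height.
- **Knob:** the pointer reads about 1.38 rad in the picture, and the gripper's turn angle gave about 1.40. The mark itself measured about 1.36 from the same picture, so these agree only to a few hundredths of a radian.
- **Cover and bystanders:** the cover is shut and the bystanders look unmoved.

**What went wrong or disagreed:**
- **Disc missed once:** the first grasp of the last disc slipped and the fingers closed empty, with 41 N upward on the wrist as they came down. I gripped it lower and it held.
- **Square in s0 shifted:** it moved about 3 mm into the corner of its nest during the knob work, although the robot was not near it. The top view put it up to 0.5 mm past the nest's 2 mm clearance, but the scene view had it inside.
- **Press on that square:** I pressed its corner with closed fingers, at up to 44 N on the wrist. It stopped at 23 mm, so it is fully down. I did this after the cover was shut, and left the square off-centre.

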